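Open the combination padlock of a bin at the roller station

ROBOT

A 6-joint arm with a two-finger parallel gripper is mounted at the origin on the work surface; the furniture and walls round the work are solid. World frame = base frame: x ahead of the robot, y to its left, z up, the work surface at z = 0. Lengths are in mm, angles in rad, forces in N, time in s.
With the tool pointing down it reaches from about 350 to 975 mm from the base axis. Payload 7.1 kg.
Tool frame: the origin (TCP) lies on the centre line of the jaws, within the pads' length; the fingertips stand 14 mm ahead of it and the grasp point (between the pads) lies 5 mm behind it; x points along the fingers, z is the direction in which the jaws open and shut, and the axes are right-handed (so a half turn about x gives the same grasp; the last joint's range is limited). The gripper opens to 88 mm and grips with 3 to 60 N. Pads are 20 mm wide; open, the fingers measure 115 mm over their backs; the gripper's body (75 mm by 178 mm) begins 61 mm behind the grasp point.
Start: joints at [1.21, 0.423, 1.63, -0, 1.089, -0.019], TCP at [209.458, 588.84, 212.475] pointing down, gripper open.
Joint ranges: [-3, 3], [-0.9, 2.11], [0.09, 2.58], [-1.31, 4.45], [0.11, 2.69], [-2.54, 2.54]. Speed limits (rad/s): [2.39, 2.39, 3.01, 3.14, 3.14, 3.14].

INTERFACE

Orientations are given as a rotation vector (axis times angle).
In Python, from workcell import ctrl gives the robot as it stands.
- The arm moves only by the tool servo_tool, never from a script. Its argument "plan" is a list that holds one entry, the list of rows, each a list of 7 numbers: the shift along the tool's x, y, z in cm, then the turn, a rotation vector about the tool's x, y, z in rad, then the finger opening in cm, from 0 to 8.78. A call has 1 to 8 rows; each row is the pose to reach, as a shift and turn from the pose commanded when the call began, along the tool's axes at that moment; what a row does not reach only later rows make up. A row lasts 1/12 s, in which the tool goes at most 41.7 mm and 7.16 degrees, less where a joint would pass 70% of its speed; a pose out of reach is approached as far as the arm can. A call with a gripper value outside its range is refused whole. The fingers move at their own pace and stop on an object; the grip force is fixed at half the most. Time passes only in rows, so rows that repeat a pose let the fingers close. It gives the time, the measured TCP pose, the force and the opening at its end, in the units of the state.
- ctrl.get_obs(): the state, without advancing time (a new reading comes with each control period).
- ctrl.get_image(name): name is "scene" or "top"; returns the picture (384x512x3 uint8, red, green, blue); there is no depth.
- ctrl.calibration(name): a dict with "K" (3x3 intrinsics, pixels), "view" (4x4, takes a point from world to camera coordinates). Camera axes: x right, y up, looking along -z (the intrinsics and any distortion apply to the point x, -y, -z); pixel columns grow to the right and rows downward; lengths in mm; the calibration is good to about 2 mm. A picture is of the moment at which its call begins. calibration takes no time and is no camera call.
- ctrl.close_job(): hands the job in, once; it reports no verdict.
The state is a dict: "t": time; "qpos": joint angles; "qvel": joint speeds; "joint_torque": joint torques, N m; "ee_pos": TCP position; "orientation": TCP orientation; "ft_force": force on the tool from outside, world axes, zero at the start; "moment": the same for the moment, N m; "width": finger opening in mm.
Only numpy, scipy, OpenCV 4.12 (cv2) and the standard library are available. Lean on these libraries where they do the work, as an engineer would, in place of code of your own. Each camera call takes 0.05 s, during which the arm holds its last target.

TASK

Push the locked yellow bin along the rollers all the way home against the end stop of the blue station bay. With the bin home, turn the padlock's dial click by click until its white pointer stands in the notch at the red mark, then pull the lock body straight away from the staple so that the shackle slides fully out, and take the lock off the staple. Finish while holding the open lock still in the gripper, dial upward, at least 10 cm above where it lay, leaving the bin home and the caliper and the small aluminium block beside the track where they are.

Things in the scene. Friction and masses are not known exactly. Their poses are not given: they have to be found in the camera images.
- track: fixed roller track on the bench, 380 mm long (its y axis), 185 mm wide, roller tops 30 mm above the bench, aluminium side rails up to 40 mm. The blue station bay with end stop and side cheeks (80 mm high) is at its -y end. Origin on the bench under the middle of the track; +y runs from the bay to the open end, so the bin is pushed along -y
- bay_home (a point): where the bin's origin (centre of its underside) is when the bin is home: 105 mm from the middle of the track towards -y, at roller height (30 mm). The bin's side walls then touch the rubber bumpers
- bin: loose yellow parts bin with a fixed orange-red lid, 162 (x) x 122 (y) x 84 mm, about 0.85 kg, standing on the rollers. Origin: centre of its underside; axes parallel to the track's. Pushing takes about 2 N, it does not coast; 4 mm play across the bay. Side walls at y = +-56 mm, the lid's edge at y = +-59 mm, 65 to 81 mm up. A steel hasp plate lies on the lid, its top 85 mm above the origin
- staple (a point): foot of the fixed staple on the hasp plate, at bin x = -25 mm, y = +14 mm, midway between its legs, 85 mm above the bin's origin; axes are the bin's. The staple is an inverted U of 6 mm bar in the y-z plane: legs at y = -10 and +10 mm from here, top 32 mm up. Beside the lock the plate also has two rubber curbs, 6 mm high, inner faces at bin y = +-26.5 mm, outer +-32.5 mm
- lock: loose brass padlock lying on the hasp plate between the curbs, dial up. Body 54 (x) x 50 (y) x 34 mm, 0.38 kg in all. Origin: centre of its underside, at bin x = +11 mm, y = 0, 85 mm above the bin's origin; axes are the bin's. The shackle leaves the body to -x. Grip the body by its flanks (50 mm apart along y), fingertips above the curbs, to pull it to +x and to lift it
- shackle_bow (a point): middle of the shackle's bow (7 mm bar). Legs at lock y = +-14 mm, 15 mm above the lock's underside; the free leg, at y = +14 mm, runs through the staple. When the body is pulled to +x the staple, after 6 mm of slack, catches the bow. Once the shackle is out, the free leg's end is 17 mm clear of the lock body; then move the lock back to where it lay, so that the staple stands in that gap, and lift it straight up
- dial_grip (a point): on the dial's axis at the height to grip, 48 mm above the lock's underside: the black grip bar on the dial is 34 mm long, 12 mm wide, from 41 to 56 mm above the lock's underside, on a disc of 38 mm diameter. Its x axis runs along the bar, away from the white pointer line
- dial (a joint): angle of the dial in rad, positive anticlockwise seen from above. 0: the white pointer points along the lock's -x at the red mark, the only notch in which the shackle is free (within 0.1 rad). Notches click every 0.42 rad (24 degrees), about 0.04 N m. It starts one to three notches (0.42 to 1.26 rad) anticlockwise of the mark, so turn it clockwise; it can be turned past the mark
- shackle (a joint): how far the shackle is drawn out of the lock body, m: 0 shut, 0.024 fully out. Drawing it takes about 3 N; it stays where it is left (friction 2 N)
- caliper: steel caliper lying on the bench, 195 x 70 x 12 mm, origin at the centre of its underside; leave alone
- insert: small loose aluminium block, 26 x 34 mm, 30 mm high, standing on the bench beyond the bay's end stop; origin at the centre of its underside; leave alone

How it is judged:
By the outcome, as a careful person would: the job done as asked, in the order asked, and still so for the second after the job is handed in, while the arm keeps its last pose, push and grip.
It also fails if it takes over 72 s, if anything falls off the work surface, if the arm or the gripper's body presses on something with over 40 N, if the wrist force passes 120 N, or if a joint passes its speed limit or range.

## Working session

There is one attempt and no reset: what is moved stays moved. The work goes in short steps, Python scripts to look and compute and a tool call to move; the robot and the scene stay as the last step left them, time stands still between calls to the robot, and variables do not carry over. Pictures are saved under pics/ and viewed, and the job is handed in when it is done.

Besides the shell and the picture viewer there is one more tool, called after "Request:" in YAML: its name, and indented under it one key for each argument. servo_tool: Moves the arm, as the interface text tells. Its arguments: {"type":"object","properties":{"plan":{"type":"array","items":{"type":"array","items":{"type":"array","items":{"type":"number"}}}}},"required":["plan"]}

```bash
mkdir -p pics; ls; python3 - <<'E'
from workcell import ctrl
import cv2
o=ctrl.get_obs(); print(o)
for n in ("scene","top"):
    im=ctrl.get_image(n); cv2.imwrite(f"pics/{n}0.png",im[:,:,::-1])
    c=ctrl.calibration(n); print(n,c)
E
```

```text
pics
{'t': 0.0, 'qpos': array([ 1.21004066e+00,  4.23830946e-01,  1.63068515e+00, -4.07002801e-05,
        1.08857002e+00, -1.89937924e-02]), 'qvel': array([-0.00051101,  0.00034486, -0.00100098, -0.00024134,  0.00044746,
       -0.00306739]), 'joint_torque': array([ 1.99055248e-03, -5.44622612e+01, -2.73669845e+01,  6.46641897e-02,
        2.26884498e-02, -9.39722531e-05]), 'ee_pos': array([209.25182906, 588.33370621, 211.70977941]), 'orientation': array([-0.95476255,  1.35296059,  0.95332696]), 'ft_force': array([-0.64505009, -0.67032269, -0.4781848 ]), 'moment': array([ 0.01626712,  0.00963625, -0.02497278]), 'width': 87.65786142905705}
scene {'K': array([[496.28696499,   0.        , 264.45796866],
       [  0.        , 496.28696499, 182.39468002],
       [  0.        ,   0.        ,   1.        ]]), 'view': array([[ 5.76976418e-01, -8.16641581e-01,  1.39549338e-02,
        -9.29147846e+01],
       [ 4.55601386e-01,  3.35979633e-01,  8.24345233e-01,
        -2.89914220e+02],
       [-6.77883168e-01, -4.69269873e-01,  5.65915362e-01,
        -1.02310449e+03],
       [ 0.00000000e+00,  0.00000000e+00,  0.00000000e+00,
         1.00000000e+00]])}
top {'K': array([[350.16656507,   0.        , 256.50537467],
       [  0.        , 350.16656507, 188.93554777],
       [  0.        ,   0.        ,   1.        ]]), 'view': array([[-1.23562160e-02, -9.99278453e-01, -3.59151327e-02,
         1.52344901e+02],
       [ 9.93981098e-01, -1.61849120e-02,  1.08349555e-01,
        -3.79733826e+02],
       [-1.08852659e-01, -3.43601726e-02,  9.93463878e-01,
        -9.47193586e+02],
       [ 0.00000000e+00,  0.00000000e+00,  0.00000000e+00,
         1.00000000e+00]])}
```

View pics/scene0.png

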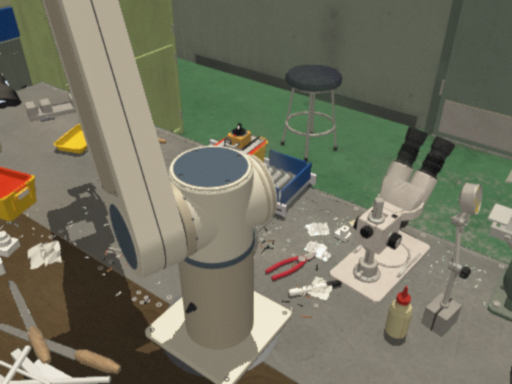

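View pics/top0.png

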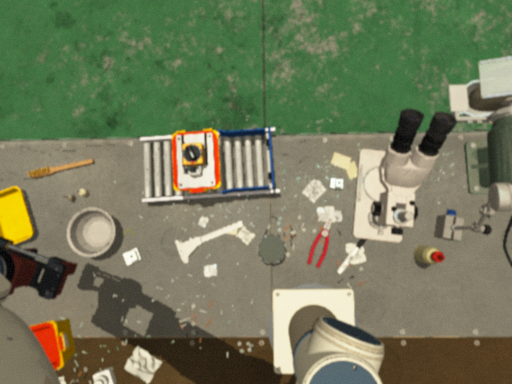

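```bash
python3 - <<'E'
import cv2
a=cv2.imread("pics/scene0.png")[80:290,60:350]
cv2.imwrite("pics/scene0c.png",cv2.resize(a,None,fx=2.75,fy=2.75,interpolation=cv2.INTER_CUBIC))
a=cv2.imread("pics/top0.png")[100:260,130:340]
cv2.imwrite("pics/top0c.png",cv2.resize(a,None,fx=3.7,fy=3.7,interpolation=cv2.INTER_CUBIC))
E
```

```text
(no output)
```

View pics/top0c.png

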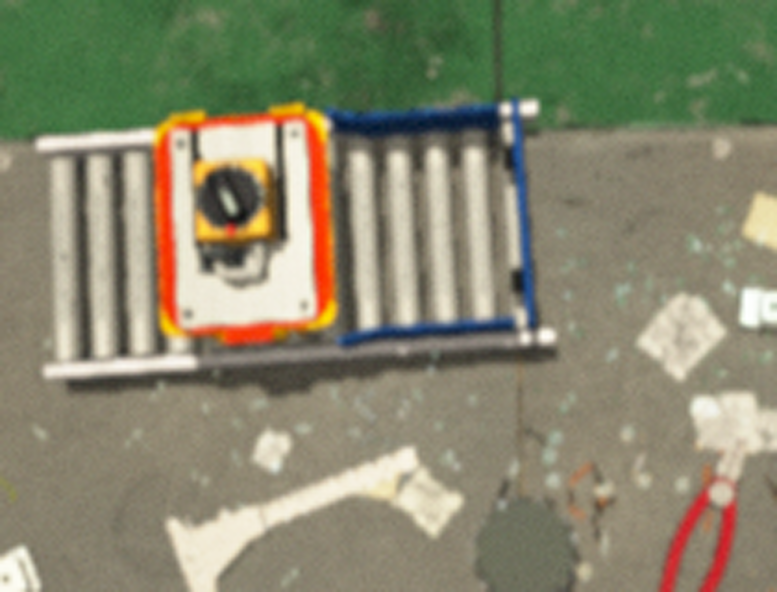

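View pics/scene0c.png

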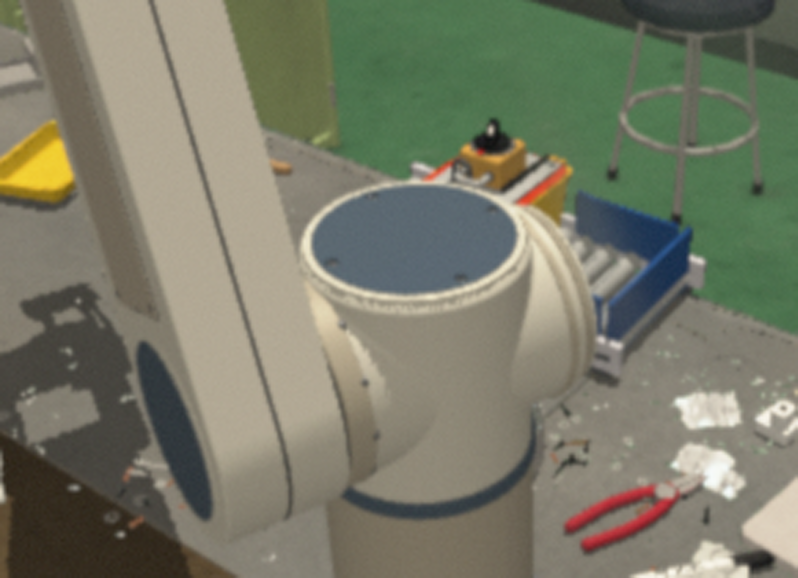

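```bash
cat > h.py <<'E'
import numpy as np, cv2
from workcell import ctrl
from scipy.optimize import least_squares
from scipy.spatial.transform import Rotation as R
def proj(name,P):
    c=ctrl.calibration(name); P=np.atleast_2d(P).astype(float)
    p=P@c['view'][:3,:3].T+c['view'][:3,3]
    p=p*[1,-1,-1]; q=p@c['K'].T
    return q[:,:2]/q[:,2:]
def back(name,uv,z):
    c=ctrl.calibration(name); V=c['view']; 
    d=np.linalg.inv(c['K'])@[uv[0],uv[1],1]; d=d*[1,-1,-1]
    Rm=V[:3,:3]; o=-Rm.T@V[:3,3]; w=Rm.T@d
    return o+w*(z-o[2])/w[2]
def snap(name,f,box=None,s=1,draw=None):
    im=ctrl.get_image(name)[:,:,::-1].copy(); cv2.imwrite(f"pics/{f}_raw.png",im); crop(im,f,box,s)
def crop(im,f,box,s,segs=()):
    x0,y0,x1,y1=box or (0,0,512,384)
    a=cv2.resize(im[y0:y1,x0:x1],None,fx=s,fy=s,interpolation=cv2.INTER_CUBIC)
    for g in segs:
        g=((np.array(g)-[x0,y0]+0.5)*s).astype(int)
        cv2.polylines(a,[g.reshape(-1,1,2)],False,(255,0,255),1)
    cv2.imwrite(f"pics/{f}.png",a)
E
python3 - <<'E'
from h import *
im=cv2.imread("pics/top0.png"); crop(im,"t1",(135,115,215,205),6.5); crop(im,"t2",(205,115,285,205),6.5); crop(im,"t3",(178,135,212,180),13)
im=cv2.imread("pics/scene0.png"); crop(im,"s1",(200,115,320,215),6)
E
```

```text
(no output)
```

View pics/t1.png

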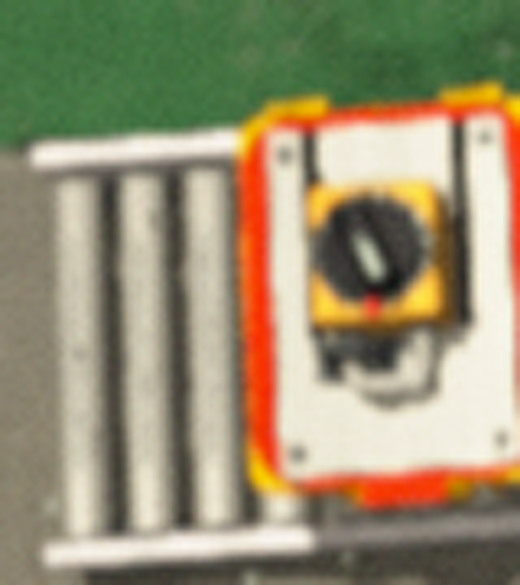

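View pics/t2.png

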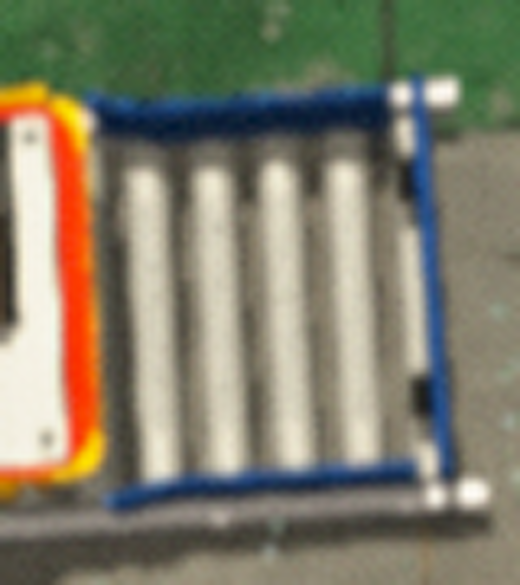

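View pics/t3.png

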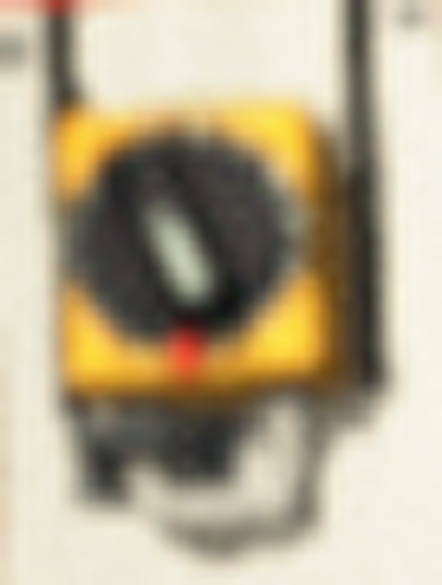

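View pics/s1.png

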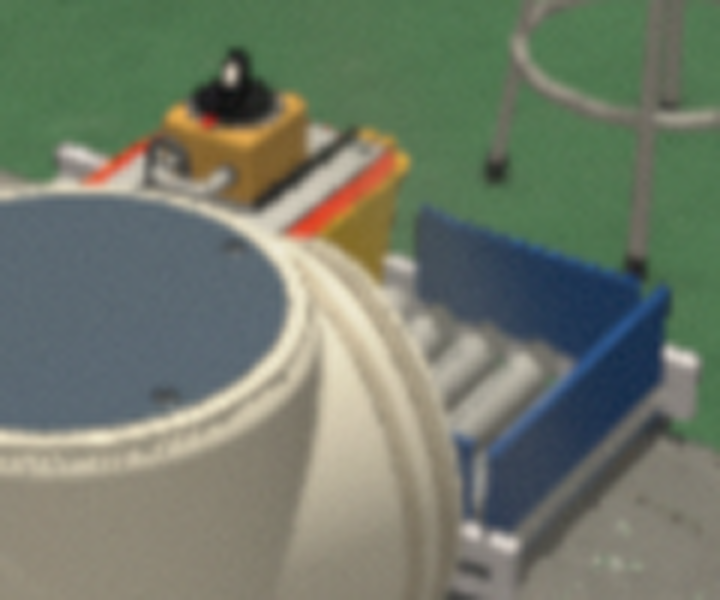

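```bash
python3 - <<'E'
from h import *
def px(u,s,o): return (np.array(u,float)/s-0.5+np.array(o))
A=px([[30,145],[45,565]],6.5,(135,115)); B=px([[460,80],[490,505]],6.5,(205,115))
uv=np.vstack([A,B]); 
def W(p,P):
    c,s=np.cos(p[2]),np.sin(p[2]); P=np.array(P,float)
    return np.c_[p[0]+c*P[:,0]-s*P[:,1],p[1]+s*P[:,0]+c*P[:,1],P[:,2]]
P=[[92.5,190,40],[-92.5,190,40],[92.5,-190,40],[-92.5,-190,40]]
for i in range(4): print(back("top",uv[i],40))
f=least_squares(lambda p:(proj("top",W(p,P))-uv).ravel(),[500,200,0]); print("track",f.x,f.fun.round(1))
tr=f.x
L=px([[62,105],[328,108],[70,393],[335,385]],13,(178,135))
Q=[[27,25,149],[27,-25,149],[-27,25,149],[-27,-25,149]]
f=least_squares(lambda p:(proj("top",W(p,Q))-L).ravel(),[500,200,0]); print("lock",f.x,f.fun.round(1))
lk=f.x
# in track frame
c,s=np.cos(tr[2]),np.sin(tr[2]); d=lk[:2]-tr[:2]; print("lock in track",c*d[0]+s*d[1],-s*d[0]+c*d[1])
# dial line
D=px([[152,225],[200,300]],13,(178,135)); w=[back("top",D[i],115+56) for i in (0,1)]; v=w[1]-w[0]
print("pointer",w, "angle from -x",np.degrees(np.arctan2(v[1],v[0])-np.pi-tr[2]))
lid=lambda p:W(p,[[-11+81*a,59*b,111] for a,b in((1,1),(1,-1),(-1,-1),(-1,1),(1,1))])
for n,box,s_ in (("top",(135,115,285,210),5.3),("scene",(200,105,330,215),5.3)):
    im=cv2.imread(f"pics/{n}0.png")
    segs=[proj(n,W(lk,[Q[i] for i in (0,1,3,2,0)])),proj(n,lid(lk)),proj(n,W(tr,[P[i] for i in(0,1,3,2,0)])),proj(n,[[w[0][0],w[0][1],171],[w[1][0],w[1][1],171]])]
    crop(im,"ov_"+n,box,s_,segs)
E
```

```text
[532.41227867 473.77320327  40.        ]
[350.7130115  462.91812301  40.        ]
[552.45133149  92.13007936  40.        ]
[370.12868794  82.92733404  40.        ]
track [4.51467886e+02 2.77920366e+02 5.24689781e-02] [ 0.5 -0.5  0.   0.6 -0.3 -0.5 -0.1  0.4]
lock [4.58069850e+02 2.97923929e+02 1.36329838e-02] [ 0.4  0.5  0.1 -0.4 -0.2 -0.  -0.3 -0.1]
lock in track 7.6419639711087815 19.629795630552827
pointer [array([457.64342826, 301.75947176, 171.        ]), array([443.44796687, 292.76054237, 171.        ])] angle from -x -330.6344129321755
```

View pics/ov_top.png

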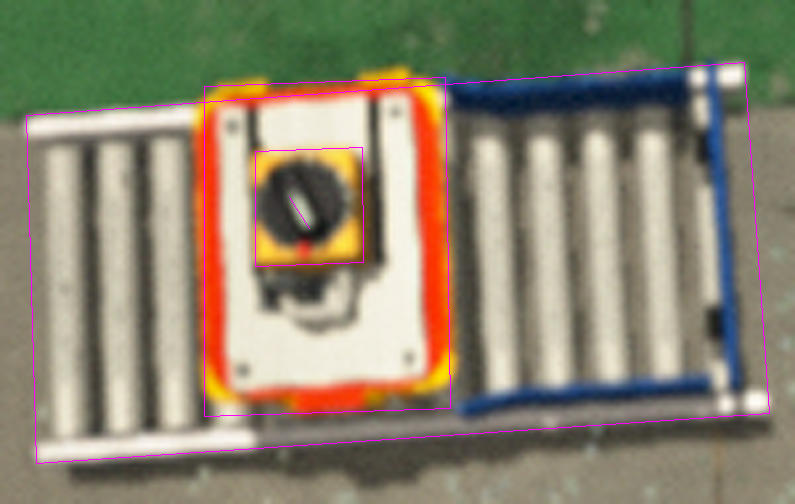

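View pics/ov_scene.png

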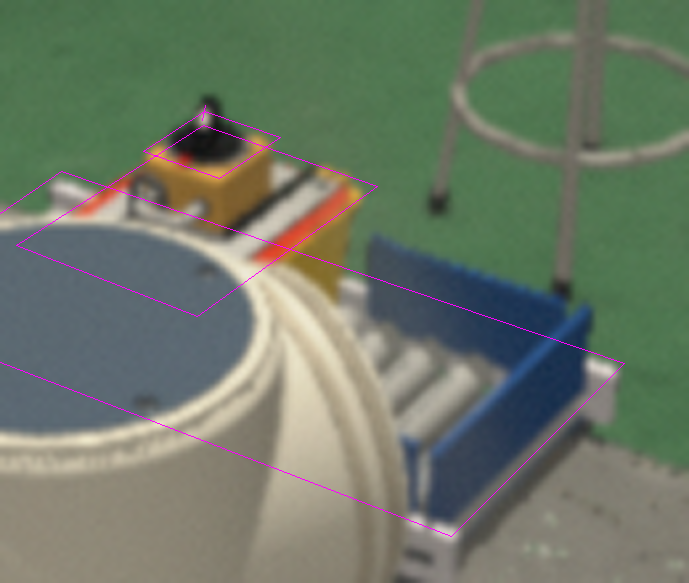

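```bash
cat >> h.py <<'E'
def tool(o=None):
    o=o or ctrl.get_obs(); return np.array(o['ee_pos']),R.from_rotvec(o['orientation'])
def down(psi):
    "tool x down, tool z (jaw dir) at world heading psi"
    z=np.array([np.cos(psi),np.sin(psi),0]); x=np.array([0,0,-1.]); return R.from_matrix(np.c_[x,np.cross(z,x),z])
def go(p,Rt,o=None):
    o=o or ctrl.get_obs(); P,Rc=tool(o); Rt=Rt or Rc
    print("t %.2f"%o['t'],"at",P.round(1),"cm",(Rc.inv().apply(np.array(p)-P)/10).round(2),"rv",(Rc.inv()*Rt).as_rotvec().round(3),"w %.1f"%o['width'],"F",o['ft_force'].round(1),"q",np.round(o['qpos'],2))
E
python3 - <<'E'
from h import *
P,Rc=tool(); print(Rc.as_matrix().round(3))
yaw=0.052
for psi in (yaw,yaw+np.pi): go([445,400,99],down(psi))
for psi in (yaw+np.pi/2,yaw-np.pi/2): go([445,400,99],down(psi))
E
```

```text
[[-0.    -0.942  0.335]
 [-0.001  0.335  0.942]
 [-1.     0.    -0.001]]
t 0.10 at [209.3 588.4 211.8] cm [ 11.29 -28.52  -9.83] rv [ 1.177e+00 -1.000e-03  1.000e-03] w 88.0 F [-0.3  0.1  0.2] q [ 1.21  0.42  1.63 -0.    1.09 -0.02]
t 0.10 at [209.3 588.4 211.8] cm [ 11.29 -28.52  -9.83] rv [-1.965e+00 -1.000e-03 -1.000e-03] w 88.0 F [-0.3  0.1  0.2] q [ 1.21  0.42  1.63 -0.    1.09 -0.02]
t 0.10 at [209.3 588.4 211.8] cm [ 11.29 -28.52  -9.83] rv [-0.394 -0.001 -0.   ] w 88.0 F [-0.3  0.1  0.2] q [ 1.21  0.42  1.63 -0.    1.09 -0.02]
t 0.10 at [209.3 588.4 211.8] cm [ 11.29 -28.52  -9.83] rv [ 2.748e+00 -0.000e+00  2.000e-03] w 88.0 F [-0.3  0.1  0.2] q [ 1.21  0.42  1.63 -0.    1.09 -0.02]
```

Request:
servo_tool:
  plan:
    - [[0, -3.5, -1.2, 0.12, 0, 0, 8.7], [0, -7, -2.4, 0.24, 0, 0, 8.7], [0, -10.7, -3.7, 0.36, 0, 0, 8.7], [0, -14.3, -4.9, 0.48, 0, 0, 8.7], [0, -18, -6.2, 0.6, 0, 0, 8.7], [0, -21.5, -7.4, 0.72, 0, 0, 8.7], [0, -25, -8.6, 0.84, 0, 0, 8.7], [0, -28.5, -9.8, 0.96, 0, 0, 8.7]]

```text
t: 0.77
ee_pos: [446.2, 399.4, 212.2]
orientation: [-0.207, 1.561, 0.206]
ft_force: [-0.1, 0.1, -0.3]
width: 87.1
```

```bash
python3 - <<'E'
from h import *
go([445,400,99],down(0.052))
snap("scene","s2",(120,100,330,230),3.8)
E
```

```text
t 0.77 at [446.2 399.4 212.2] cm [11.32  0.09 -0.09] rv [ 0.211 -0.001  0.   ] w 87.1 F [-0.1  0.1 -0.3] q [0.71 0.39 1.69 0.   1.07 0.45]
```

View pics/s2.png

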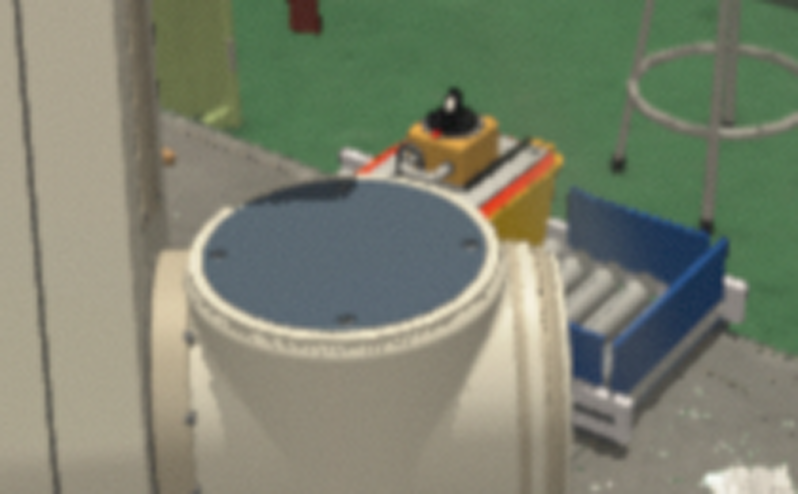

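Request:
servo_tool:
  plan:
    - [[3, 0, 0, 0.11, 0, 0, 8.7], [6, 0, 0, 0.21, 0, 0, 8.7], [9, 0, 0, 0.21, 0, 0, 8.7], [11.3, 0, 0, 0.21, 0, 0, 8.7], [11.3, 0, 0, 0.21, 0, 0, 8.7]]

```text
t: 1.23
ee_pos: [442.2, 398.6, 94.6]
orientation: [-0.051, 1.577, 0.042]
ft_force: [-0.4, -0.6, -0.3]
width: 86.7
```

```bash
python3 - <<'E'
from h import *
go([445+5.8,290,99],down(0.052))
snap("top","t4",(125,90,325,240),4)
E
```

```text
t 1.23 at [442.2 398.6  94.6] cm [ -0.38 -10.89   0.21] rv [ 0.007 -0.007  0.005] w 86.7 F [-0.4 -0.6 -0.3] q [ 0.71  0.54  1.76 -0.    0.85  0.65]
```

View pics/t4.png

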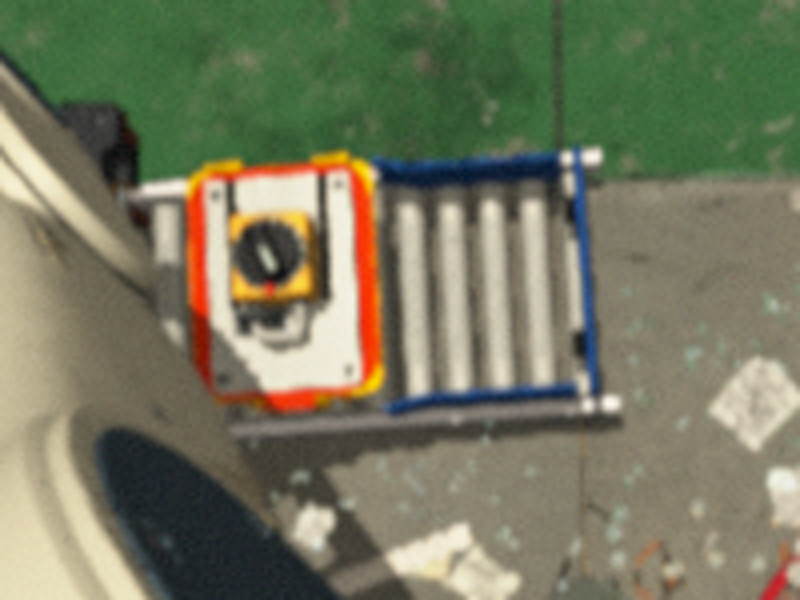

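Request:
servo_tool:
  plan:
    - [[0, -1.2, 0.1, 0, 0, 0, 8.7], [0, -2.4, 0.2, 0, 0, 0, 8.7], [0, -3.4, 0.2, 0, 0, 0, 8.7], [0, -4.4, 0.2, 0, 0, 0, 8.7], [0, -5.6, 0.2, 0, 0, 0, 8.7], [0, -6.8, 0.2, 0, 0, 0, 8.7], [0, -8.0, 0.2, 0, 0, 0, 8.7], [0, -9.2, 0.2, 0, 0, 0, 8.7]]

```text
t: 1.95
ee_pos: [453.6, 309.0, 101.2]
orientation: [-0.044, 1.568, 0.047]
ft_force: [-0.7, 4.9, 9.9]
width: 87.1
```

```bash
python3 - <<'E'
from h import *
go([445+5.8,242,99],down(0.052))
snap("top","t5",(125,90,325,240),4)
E
```

```text
t 1.95 at [453.6 309.  101.2] cm [ 0.21 -6.68 -0.67] rv [ 0.006  0.003 -0.002] w 87.1 F [-0.7  4.9  9.9] q [0.58 0.47 1.87 0.   0.8  0.52]
```

View pics/t5.png

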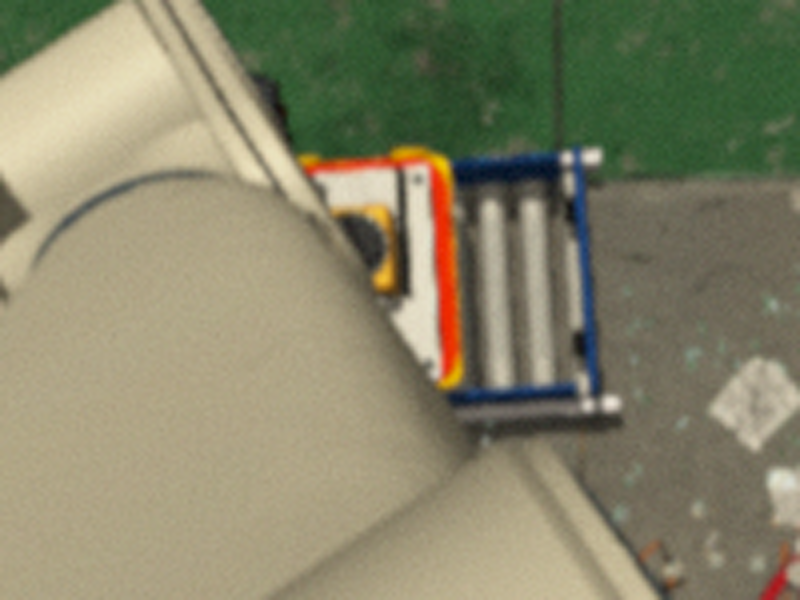

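Request:
servo_tool:
  plan:
    - [[0, -1.0, 0, 0, 0, 0, 8.7], [0, -2.0, 0, 0, 0, 0, 8.7], [0, -3.0, 0, 0, 0, 0, 8.7], [0, -4.0, 0, 0, 0, 0, 8.7], [0, -4.8, 0, 0, 0, 0, 8.7], [0, -5.4, 0, 0, 0, 0, 8.7], [0, -5.8, 0, 0, 0, 0, 8.7], [0, -5.8, 0, 0, 0, 0, 8.7]]

```text
t: 2.67
ee_pos: [456.9, 250.2, 101.1]
orientation: [-0.045, 1.568, 0.046]
ft_force: [-0.6, -1.6, 8.8]
width: 87.1
```

```bash
python3 - <<'E'
from h import *
go([445+5.8,242,99],down(0.052))
snap("top","t6",(125,90,325,240),4)
E
```

```text
t 2.67 at [456.9 250.2 101.1] cm [ 0.21 -0.78 -0.65] rv [ 0.006  0.002 -0.001] w 87.1 F [-0.6 -1.6  8.8] q [ 0.48  0.44  1.93 -0.    0.77  0.42]
```

View pics/t6.png

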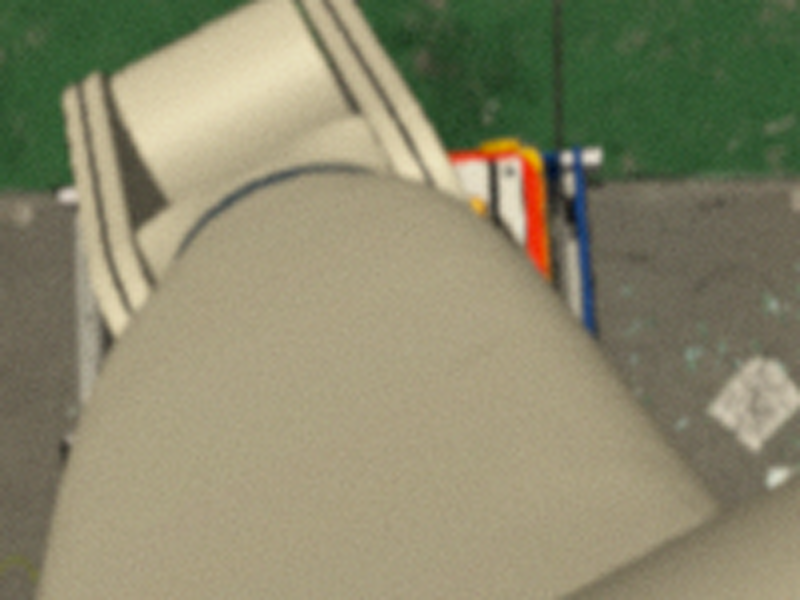

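```bash
python3 - <<'E'
from h import *
o=ctrl.get_obs(); print(o['t'],o['ft_force'],o['ee_pos'],o['moment'])
for u in ((382,240),(543,175)):
    p=np.array(u)/4-0.5+[125,90]; print(p,back("top",p,111))
snap("scene","s3",(120,80,360,230),3.3)
im=cv2.imread("pics/t6_raw.png"); crop(im,"t6b",(225,110,285,185),8)
E
```

```text
2.7167 [-0.35391176 -0.89364393 10.51341768] [456.84369652 250.22032173 101.02404913] [-0.37918037  0.28850101 -0.02284108]
[220.  149.5] [475.3851411  236.14537427 111.        ]
[260.25 133.25] [515.69782351 132.48298156 111.        ]
```

View pics/s3.png

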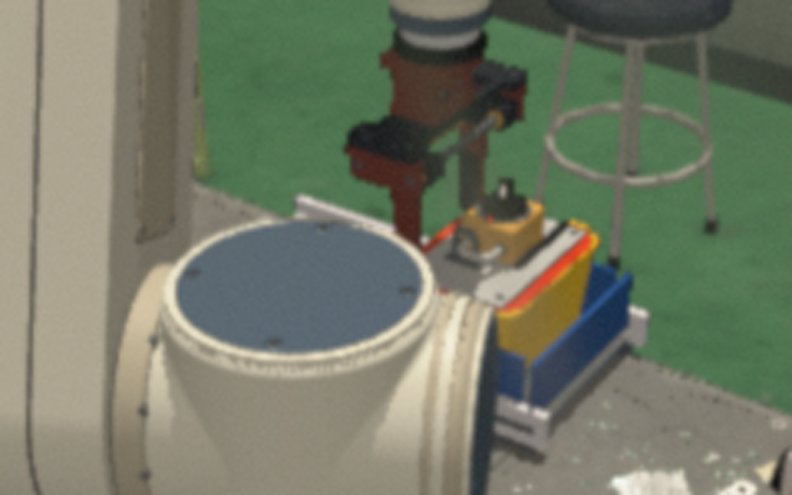

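View pics/t6b.png

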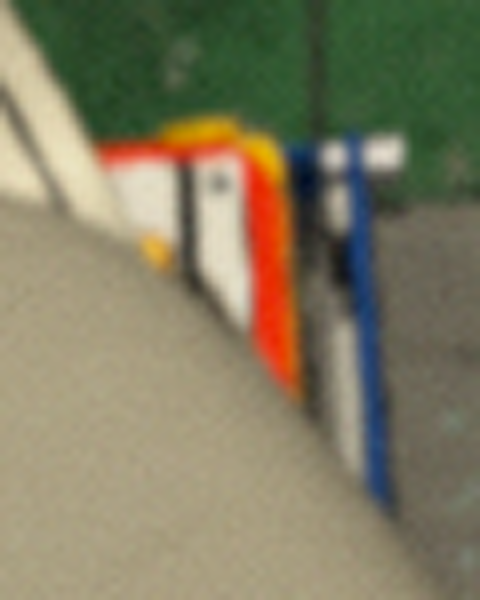

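Request:
servo_tool:
  plan:
    - [[-0.2, 0, 0, 0, 0, 0, 8.7], [-0.2, 0, 0, 0, 0, 0, 8.7]]

```text
t: 2.93
ee_pos: [456.2, 250.5, 102.2]
orientation: [-0.046, 1.569, 0.046]
ft_force: [-0.1, 0.1, 0.5]
width: 87.3
```

Request:
servo_tool:
  plan:
    - [[0, -0.3, 0, 0, 0, 0, 8.7], [0, -0.5, 0, 0, 0, 0, 8.7], [0, -0.7, 0, 0, 0, 0, 8.7], [0, -0.9, 0, 0, 0, 0, 8.7], [0, -0.9, 0, 0, 0, 0, 8.7]]

```text
t: 3.35
ee_pos: [456.4, 241.8, 101.3]
orientation: [-0.047, 1.571, 0.046]
ft_force: [0.4, -0.1, 1.2]
width: 87.1
```

Request:
servo_tool:
  plan:
    - [[0, -0.2, 0, 0, 0, 0, 8.7], [0, -0.4, 0, 0, 0, 0, 8.7], [0, -0.5, 0, 0, 0, 0, 8.7], [0, -0.6, 0, 0, 0, 0, 8.7]]

```text
t: 3.68
ee_pos: [456.7, 236.1, 101.4]
orientation: [-0.047, 1.571, 0.046]
ft_force: [-0.6, 1.2, 0.7]
width: 87.3
```

```bash
python3 - <<'E'
from h import *
go([445+5.8,242,99],down(0.052))
snap("top","t7",(225,110,285,185),8)
snap("scene","s7",(220,90,340,220),4.6)
E
```

```text
t 3.68 at [456.7 236.1 101.4] cm [ 0.24  0.62 -0.56] rv [ 0.007 -0.     0.   ] w 87.3 F [-0.6  1.2  0.7] q [ 0.45  0.43  1.95 -0.    0.77  0.4 ]
```

View pics/t7.png

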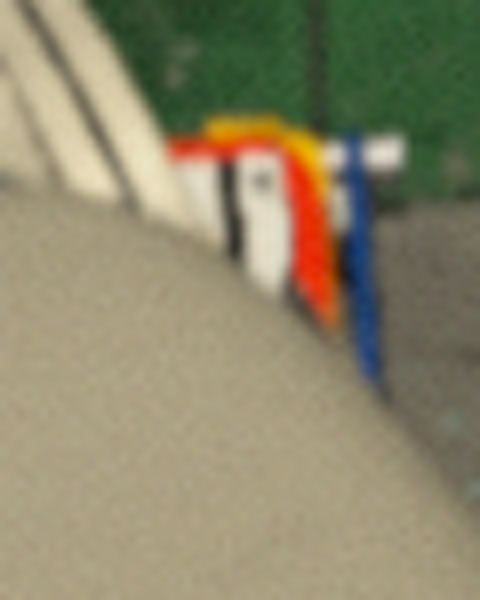

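View pics/s7.png

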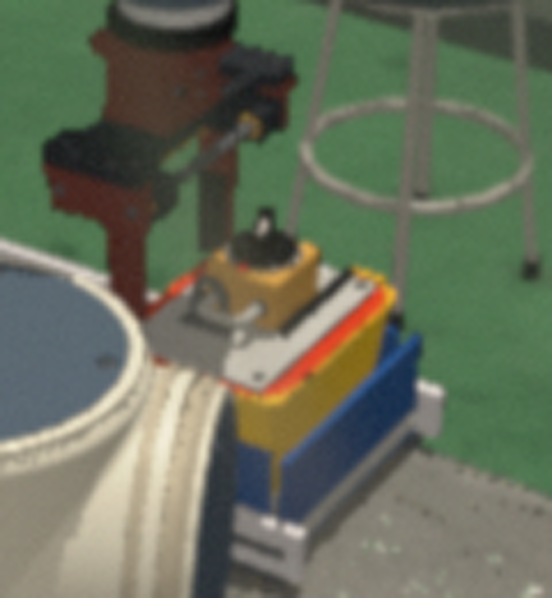

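Request:
servo_tool:
  plan:
    - [[0, -0.15, 0, 0, 0, 0, 8.7], [0, -0.3, 0, 0, 0, 0, 8.7], [0, -0.3, 0, 0, 0, 0, 8.7]]

```text
t: 4.03
ee_pos: [457.0, 233.1, 101.4]
orientation: [-0.047, 1.57, 0.046]
ft_force: [-0.8, 0.2, -0.3]
width: 87.1
```

Request:
servo_tool:
  plan:
    - [[0, -0.15, 0, 0, 0, 0, 8.7], [0, -0.3, 0, 0, 0, 0, 8.7], [0, -0.3, 0, 0, 0, 0, 8.7]]

```text
t: 4.28
ee_pos: [457.1, 230.1, 101.4]
orientation: [-0.047, 1.571, 0.046]
ft_force: [-0.9, -0.2, -0.0]
width: 87.1
```

Request:
servo_tool:
  plan:
    - [[0, -0.15, 0, 0, 0, 0, 8.7], [0, -0.3, 0, 0, 0, 0, 8.7]]

```text
t: 4.45
ee_pos: [457.4, 227.7, 101.5]
orientation: [-0.045, 1.57, 0.047]
ft_force: [-2.8, 9.5, 2.2]
width: 87.1
```

Request:
servo_tool:
  plan:
    - [[0, -0.15, 0, 0, 0, 0, 8.7], [0, -0.3, 0, 0, 0, 0, 8.7]]

```text
t: 4.62
ee_pos: [457.8, 227.0, 102.1]
orientation: [-0.04, 1.57, 0.048]
ft_force: [-6.6, 22.2, 6.0]
width: 87.1
```

```bash
python3 - <<'E'
from h import *
go([445+5.8,242,99],down(0.052))
snap("top","t8",(225,110,285,185),8)
E
```

```text
t 4.62 at [457.8 227.  102.1] cm [ 0.32  1.54 -0.61] rv [ 0.004  0.001 -0.005] w 87.1 F [-6.6 22.2  6. ] q [0.43 0.42 1.96 0.01 0.76 0.37]
```

View pics/t8.png

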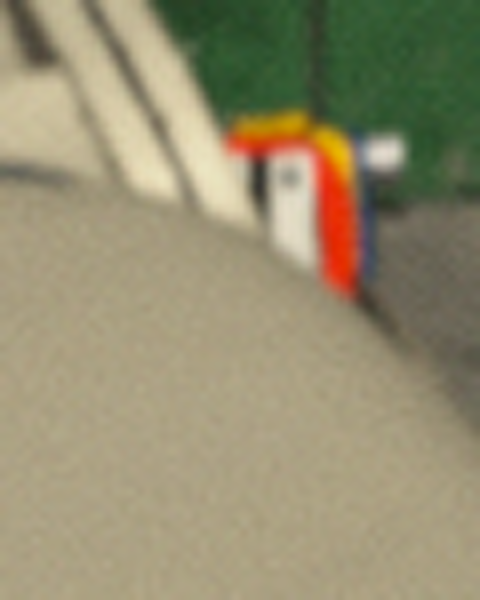

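Request:
servo_tool:
  plan:
    - [[0, 0.3, 0, 0, 0, 0, 8.7], [0, 0.8, 0, 0, 0, 0, 8.7], [0, 2, 0, 0, 0, 0, 8.7], [-2.5, 5, 0, 0, 0, 0, 8.7], [-5, 8.5, 0, 0, 0, 0, 8.7], [-8, 12, 0, 0, 0, 0, 8.7], [-11, 15, 0, 0, 0, 0, 8.7], [-12, 18, 0, 0, 0, 0, 8.7]]

```text
t: 5.33
ee_pos: [447.6, 406.4, 225.1]
orientation: [-0.045, 1.567, 0.048]
ft_force: [1.4, 0.6, -0.1]
width: 87.1
```

```bash
python3 - <<'E'
from h import *
go([445+5.8,242,99],down(0.052))
snap("top","t9",(125,90,325,240),4)
snap("scene","s9",(220,90,340,220),4.6)
im=cv2.imread("pics/t9_raw.png"); crop(im,"t9b",(205,115,285,205),6.5);crop(im,"t9c",(220,125,265,175),12)
E
```

```text
t 5.33 at [447.6 406.4 225.1] cm [ 12.58 -16.46  -0.69] rv [ 0.007  0.003 -0.002] w 87.1 F [ 1.4  0.6 -0.1] q [ 0.72  0.38  1.67 -0.    1.09  0.66]
```

View pics/t9b.png

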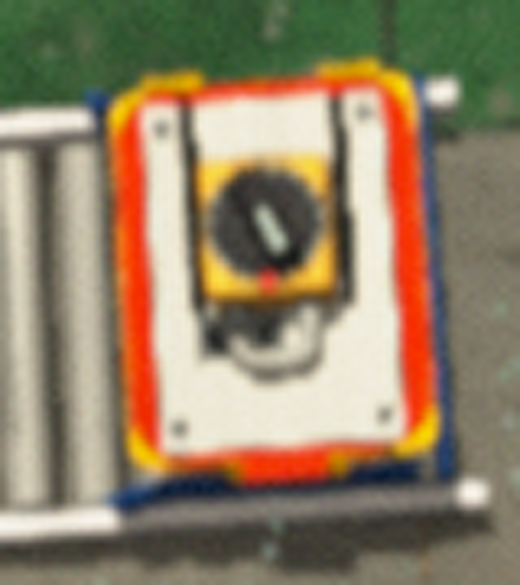

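View pics/t9c.png

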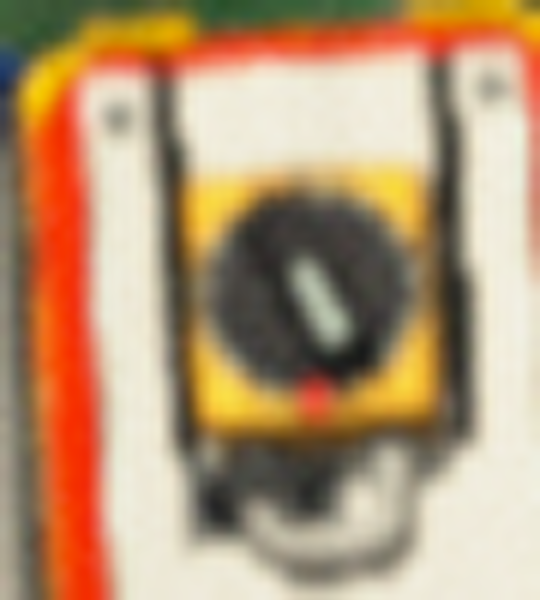

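View pics/s9.png

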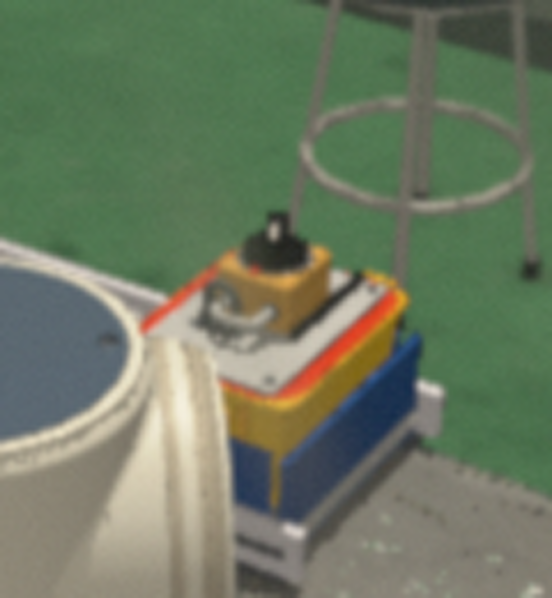

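```bash
cat >> h.py <<'E'
def px(u,s,o): return (np.array(u,float)/s-0.5+np.array(o))
def W(p,P):
    c,s=np.cos(p[2]),np.sin(p[2]); P=np.array(P,float)
    return np.c_[p[0]+c*P[:,0]-s*P[:,1],p[1]+s*P[:,0]+c*P[:,1],P[:,2]]
E
python3 - <<'E'
from h import *
tr=np.array([451.5,277.9,0.0525])
L=px([[180,182],[425,172],[195,430],[440,422]],12,(220,125))
Q=[[27,25,149],[27,-25,149],[-27,25,149],[-27,-25,149]]
f=least_squares(lambda p:(proj("top",W(p,Q))-L).ravel(),[500,200,0]); lk=f.x;print("lock",lk,f.fun.round(1))
c,s=np.cos(tr[2]),np.sin(tr[2]); d=lk[:2]-tr[:2]; print("lock in track",c*d[0]+s*d[1],-s*d[0]+c*d[1])
print("disc",back("top",px([311,285],12,(220,125)),156))
D=px([[295,262],[338,345]],12,(220,125)); w=[back("top",D[i],171) for i in (0,1)]; v=w[1]-w[0]
print("pointer",w,np.degrees(np.arctan2(v[1],v[0]))+180-3)
lk[2]=0.0525
cir=[[19*np.cos(a),19*np.sin(a),156] for a in np.linspace(0,6.3,40)]
for n,box,s_ in (("top",(205,115,285,205),6.5),("scene",(220,100,340,220),5)):
    im=cv2.imread(f"pics/{n[0]}9_raw.png")
    segs=[proj(n,W(lk,[Q[i] for i in (0,1,3,2,0)])),proj(n,W(lk,cir)),proj(n,W(lk,[[-11+81*a,59*b,111] for a,b in((1,1),(1,-1),(-1,-1),(-1,1),(1,1))])),
     proj(n,W(tr,[[92*a,190*b,40] for a,b in((1,1),(1,-1),(-1,-1),(-1,1),(1,1))]))]
    crop(im,"ov9_"+n,box,s_,segs)
E
```

```text
lock [4.65271225e+02 1.68690856e+02 3.50164587e-02] [ 0.2 -0.3  0.1 -0.6 -0.2  0.7 -0.1  0.2]
lock in track 8.021404309473162 -109.78133170703771
disc [466.98398329 167.97264054 156.        ]
pointer [array([468.26033527, 170.13066827, 171.        ]), array([451.32938619, 161.74420305, 171.        ])] 23.350752720883975
```

View pics/ov9_top.png

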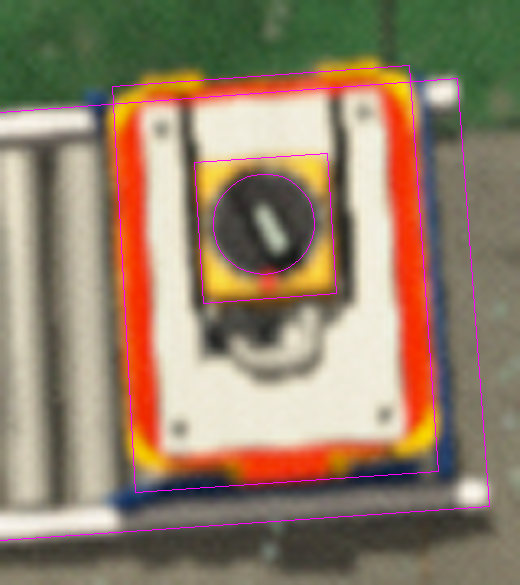

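View pics/ov9_scene.png

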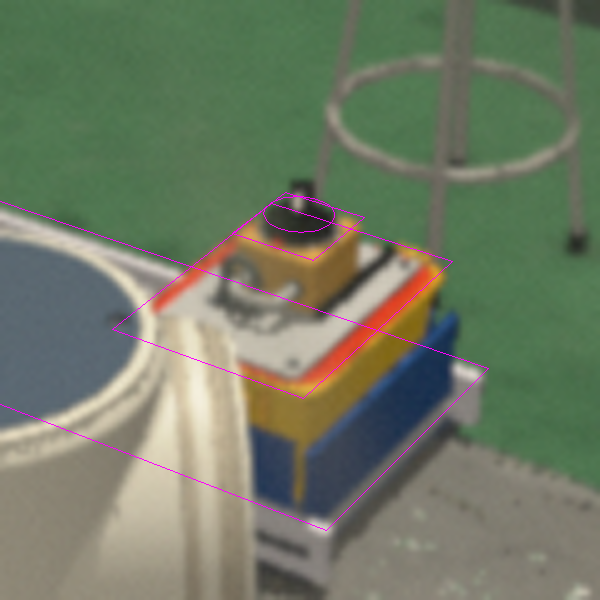

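```bash
python3 - <<'E'
from h import *
go([466,167.5,225],down(np.radians(-63.4)))
E
```

```text
t 5.43 at [448.1 410.  225.1] cm [ -0.12 -24.31   0.27] rv [ 1.169  0.002 -0.008] w 86.8 F [-0.8 -0.4 -1.1] q [0.72 0.38 1.67 0.   1.09 0.66]
```

Request:
servo_tool:
  plan:
    - [[0, -3.2, 0, 0.12, 0, 0, 6], [0, -6.4, 0, 0.24, 0, 0, 5], [0, -9.6, 0.1, 0.36, 0, 0, 4], [0, -12.8, 0.1, 0.48, 0, 0, 4], [0, -16, 0.2, 0.6, 0, 0, 4], [0, -19, 0.2, 0.72, 0, 0, 4], [0, -22, 0.3, 0.84, 0, 0, 4], [0, -24.3, 0.3, 0.96, 0, 0, 4]]

```text
t: 6.1
ee_pos: [463.4, 159.1, 220.6]
orientation: [0.707, 1.453, -0.71]
ft_force: [-0.0, -0.1, 0.1]
width: 40.8
```

```bash
python3 - <<'E'
from h import *
go([466,167.5,185],down(np.radians(-63.4)))
snap("scene","s10",(220,60,340,180),5)
E
```

```text
t 6.10 at [463.4 159.1 220.6] cm [ 3.56  0.73 -0.5 ] rv [0.199 0.    0.002] w 40.8 F [-0.  -0.1  0.1] q [ 0.31  0.21  1.91 -0.    1.02  1.22]
```

View pics/s10.png

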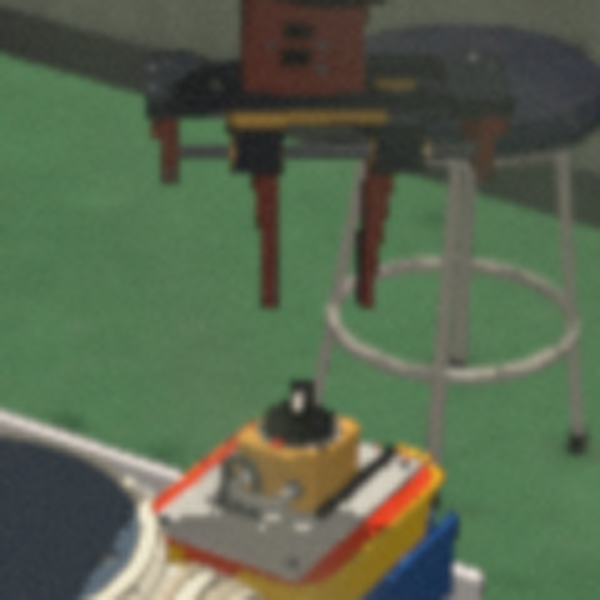

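Request:
servo_tool:
  plan:
    - [[0, 0, 0, 0.1, 0, 0, 3.6], [0, 0, 0, 0.2, 0, 0, 3.6], [0, 0, 0, 0.2, 0, 0, 3.6], [0, 0, 0, 0.2, 0, 0, 3.6]]

```text
t: 6.48
ee_pos: [463.8, 161.4, 220.9]
orientation: [0.853, 1.397, -0.855]
ft_force: [-0.6, 0.1, 0.7]
width: 35.7
```

```bash
python3 - <<'E'
from h import *
go([466,167.5,185],down(np.radians(-63.4)))
E
```

```text
t 6.48 at [463.8 161.4 220.9] cm [ 3.59  0.48 -0.44] rv [0.009 0.    0.001] w 35.7 F [-0.6  0.1  0.7] q [ 0.31  0.22  1.91 -0.    1.02  1.41]
```

Request:
servo_tool:
  plan:
    - [[1.5, 0.5, -0.4, 0.01, 0, 0, 3.6], [3.0, 0.5, -0.4, 0.01, 0, 0, 3.6], [3.0, 0.5, -0.4, 0.01, 0, 0, 3.6], [3.0, 0.5, -0.4, 0.01, 0, 0, 3.6]]

```text
t: 6.82
ee_pos: [466.1, 167.5, 190.8]
orientation: [0.861, 1.395, -0.864]
ft_force: [0.6, -0.7, 1.1]
width: 36.1
```

```bash
python3 - <<'E'
from h import *
go([466,167.5,174],down(np.radians(-63.4)))
snap("scene","s11",(230,80,330,180),6)
snap("top","t11",(205,115,285,205),6.5)
c,Rr=tool()
# project tool tips
tips=[c+Rr.apply([14,0,s*17.8]) for s in(1,-1)]+[c]
print(proj("scene",tips).round(1),proj("scene",[[466,168.3,171],[466,168.3,156]]).round(1))
E
```

```text
t 6.82 at [466.1 167.5 190.8] cm [ 1.68 -0.   -0.01] rv [-0.002 -0.     0.002] w 36.1 F [ 0.6 -0.7  1.1] q [ 0.32  0.26  1.93 -0.    0.95  1.43]
[[287.  135.6]
 [273.7 134.4]
 [280.5 130.3]] [[279.8 137.4]
 [279.6 142.3]]
```

View pics/s11.png

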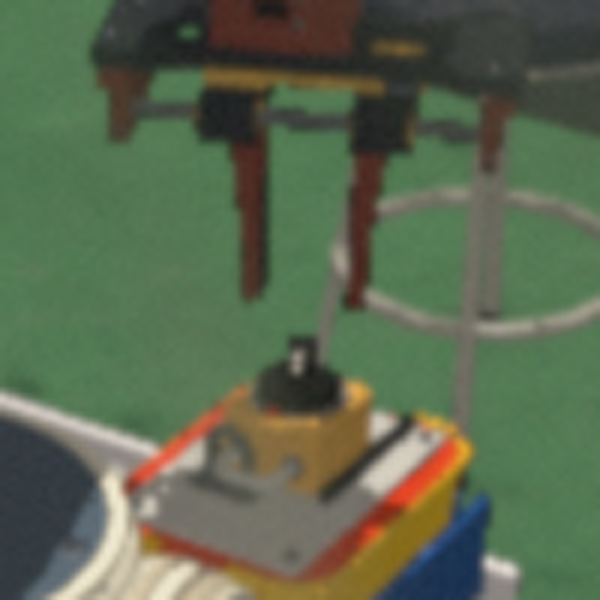

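View pics/t11.png

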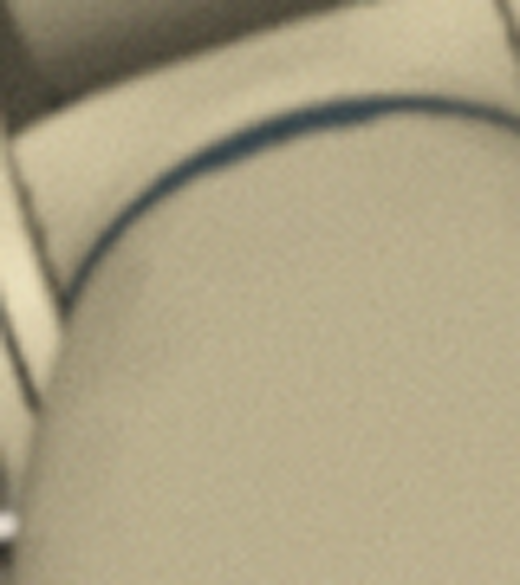

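Request:
servo_tool:
  plan:
    - [[0.4, 0, 0, 0, 0, 0, 3.6], [0.8, 0, 0, 0, 0, 0, 3.6], [1.2, 0, 0, 0, 0, 0, 3.6], [1.5, 0, 0, 0, 0, 0, 3.6], [1.5, 0, 0, 0, 0, 0, 3.6]]

```text
t: 7.33
ee_pos: [466.5, 167.3, 175.8]
orientation: [0.863, 1.393, -0.865]
ft_force: [0.3, -0.7, 0.0]
width: 36.2
```

```bash
python3 - <<'E'
from h import *
go([466,167.5,173],down(np.radians(-63.4)))
snap("scene","s12",(245,100,315,170),8.5)
E
```

```text
t 7.33 at [466.5 167.3 175.8] cm [ 0.28 -0.03 -0.04] rv [-0.004 -0.     0.001] w 36.2 F [ 0.3 -0.7  0. ] q [ 0.32  0.29  1.94 -0.    0.92  1.43]
```

View pics/s12.png

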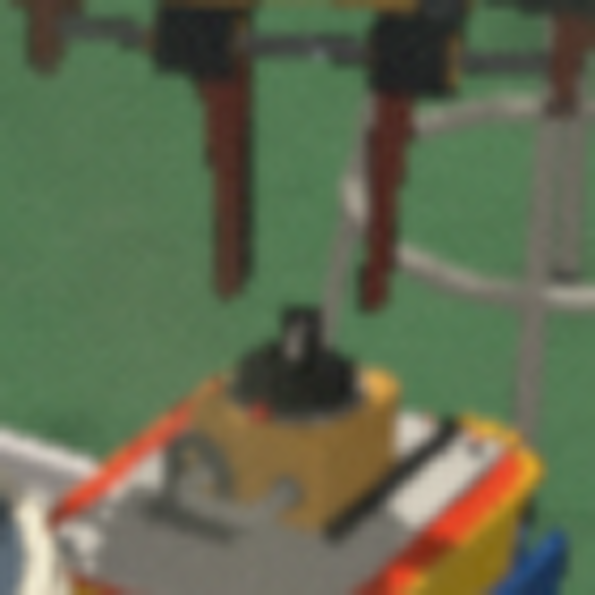

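Request:
servo_tool:
  plan:
    - [[0.2, 0, 0, 0, 0, 0, 3.6], [0.4, 0, 0, 0, 0, 0, 3.6], [0.4, 0, 0, 0, 0, 0, 3.6]]

```text
t: 7.63
ee_pos: [466.7, 167.5, 172.1]
orientation: [0.864, 1.393, -0.865]
ft_force: [0.6, 0.0, -0.0]
width: 36.1
```

Request:
servo_tool:
  plan:
    - [[0.2, 0, 0, 0, 0, 0, 3.6], [0.2, 0, 0, 0, 0, 0, 3.6]]

```text
t: 7.8
ee_pos: [466.8, 167.5, 170.2]
orientation: [0.864, 1.393, -0.864]
ft_force: [0.6, 0.3, -0.7]
width: 36.0
```

Request:
servo_tool:
  plan:
    - [[0.2, 0, 0, 0, 0, 0, 3.6], [0.2, 0, 0, 0, 0, 0, 3.6]]

```text
t: 7.97
ee_pos: [466.8, 167.5, 168.2]
orientation: [0.864, 1.393, -0.864]
ft_force: [0.8, -0.3, -0.2]
width: 35.8
```

```bash
python3 - <<'E'
from h import *
go([466,167.5,173],down(np.radians(-63.4)))
snap("scene","s13",(245,100,315,170),8.5)
E
```

```text
t 7.97 at [466.8 167.5 168.2] cm [-0.48 -0.07 -0.04] rv [-0.004 -0.     0.   ] w 35.8 F [ 0.8 -0.3 -0.2] q [ 0.32  0.3   1.95 -0.    0.9   1.43]
```

View pics/s13.png

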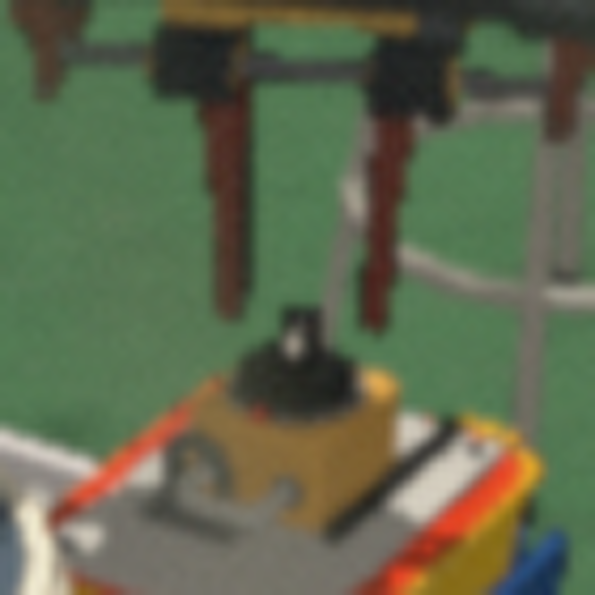

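```bash
python3 - <<'E'
from h import *
c,Rr=tool()
for s,u in ((1,(375,330)),(-1,(232,322))):
    p=px(u,8.5,(245,100))
    q=c+Rr.apply([14,0,s*22]); print(s,"pred tip",q.round(1),proj("scene",[q]).round(1),"seen",p.round(1))
    for z in (154,160,165,170): print(z,back("scene",p,z).round(1))
# knuckle spacing: gripper body
print(proj("scene",[c+Rr.apply([-56,y,0]) for y in(-37,0,37)]))
E
```

```text
1 pred tip [476.6 147.8 154.3] [[288.2 143.5]] seen [288.6 138.3]
154 [501.4 162.5 154. ]
160 [492.3 156.9 160. ]
165 [484.7 152.2 165. ]
170 [477.1 147.6 170. ]
-1 pred tip [457.  187.2 154.3] [[271.9 142.1]] seen [271.8 137.4]
154 [478.3 202.3 154. ]
160 [469.4 196.3 160. ]
165 [462.  191.3 165. ]
170 [454.6 186.4 170. ]
[[279.04213682 125.99230678]
 [280.89985442 119.38834865]
 [282.67268795 113.08614298]]
```

```bash
python3 - <<'E'
from h import *
im=cv2.imread("pics/top0.png")
c=np.array([209.3,588.4,211.8]);Rr=down(np.radians(70.4))
seg=[]
for s in (1,-1):
    seg.append(proj("top",[c+Rr.apply([a,b,s*44]) for a,b in((14,-10),(14,10),(-56,10),(-56,-10),(14,-10))]))
seg.append(proj("top",[c+Rr.apply([-56,b,d]) for b,d in((-37.5,-89),(-37.5,89),(37.5,89),(37.5,-89),(-37.5,-89))]))
crop(im,"g0",(0,230,100,330),6); crop(im,"g0o",(0,230,100,330),6,seg)
print(-ctrl.calibration("top")['view'][:3,:3].T@ctrl.calibration("top")['view'][:3,3])
E
```

```text
[276.22611108 113.54328335 987.61809131]
```

View pics/g0.png

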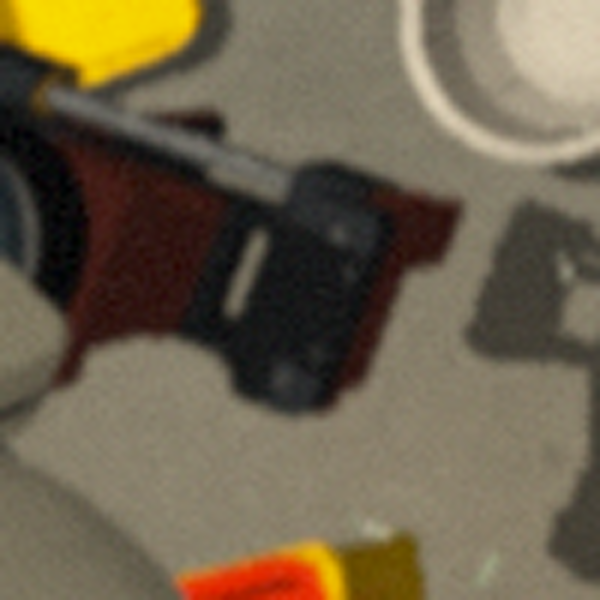

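View pics/g0o.png

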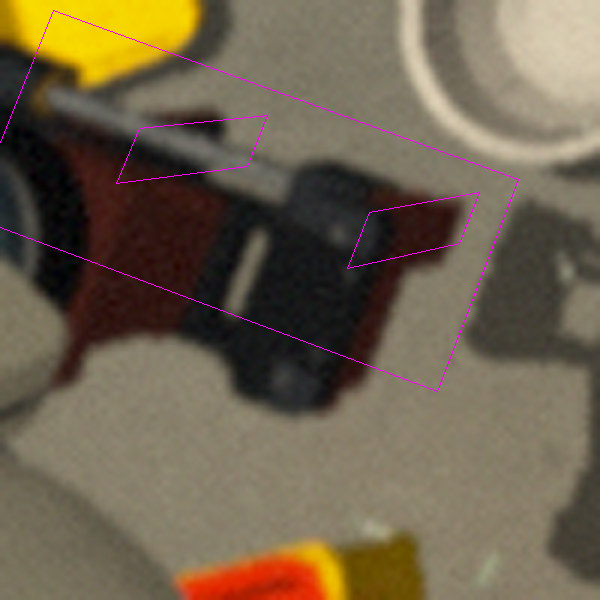

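Request:
servo_tool:
  plan:
    - [[-0.5, 0, 0, 0, 0, 0, 3.6], [-0.9, 0, 0, 0, 0, 0, 3.0], [-0.9, 0, 0, 0, 0, 0, 2.4], [-0.9, 0, 0, 0, 0, 0, 2.4], [-0.5, 0, 0, 0, 0, 0, 2.4], [-0.2, 0, 0, 0, 0, 0, 2.4], [-0.2, 0, 0, 0, 0, 0, 2.4]]

```text
t: 8.6
ee_pos: [466.3, 167.3, 169.6]
orientation: [0.863, 1.393, -0.865]
ft_force: [0.4, 0.5, -0.8]
width: 23.9
```

```bash
python3 - <<'E'
from h import *
go([466,167.5,173],down(np.radians(-63.4)))
snap("scene","s14",(245,100,315,170),8.5)
E
```

```text
t 8.60 at [466.3 167.3 169.6] cm [-0.34 -0.02 -0.03] rv [-0.005 -0.     0.001] w 23.9 F [ 0.4  0.5 -0.8] q [0.32 0.29 1.95 0.   0.9  1.43]
```

View pics/s14.png

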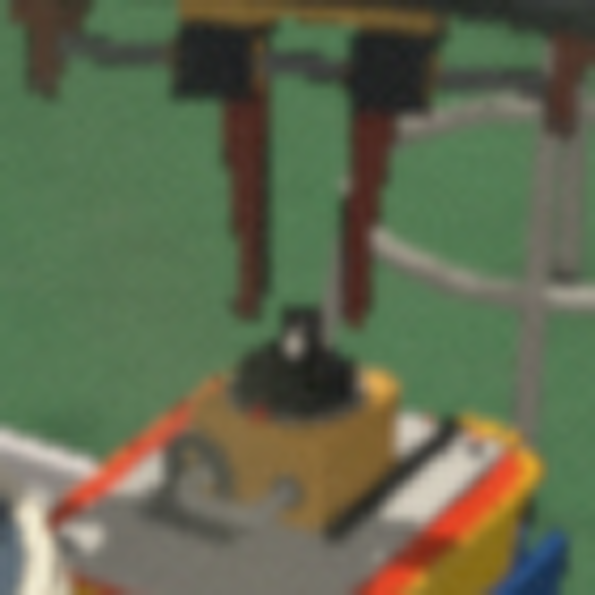

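Request:
servo_tool:
  plan:
    - [[0.2, 0, 0, 0, 0, 0, 2.4], [0.4, 0, 0, 0, 0, 0, 2.4], [0.5, 0, 0, 0, 0, 0, 2.4], [0.5, 0, 0, 0, 0, 0, 2.4]]

```text
t: 8.98
ee_pos: [466.7, 167.5, 165.1]
orientation: [0.864, 1.393, -0.865]
ft_force: [-0.4, 0.5, -0.0]
width: 23.9
```

Request:
servo_tool:
  plan:
    - [[0.2, 0, 0, 0, 0, 0, 2.4], [0.3, 0, 0, 0, 0, 0, 2.4], [0.3, 0, 0, 0, 0, 0, 2.4]]

```text
t: 9.23
ee_pos: [466.8, 167.5, 162.2]
orientation: [0.864, 1.393, -0.864]
ft_force: [0.6, -0.5, 0.1]
width: 24.1
```

```bash
python3 - <<'E'
from h import *
go([466,167.5,173],down(np.radians(-63.4)))
snap("scene","s15",(245,100,315,170),8.5)
E
```

```text
t 9.23 at [466.8 167.5 162.2] cm [-1.08 -0.07 -0.04] rv [-0.004 -0.     0.   ] w 24.1 F [ 0.6 -0.5  0.1] q [ 0.32  0.31  1.95 -0.    0.88  1.43]
```

View pics/s15.png

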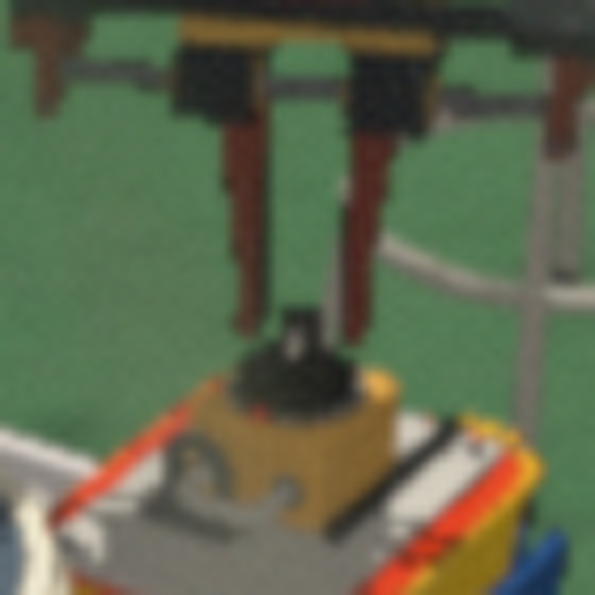

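Request:
servo_tool:
  plan:
    - [[0.2, 0, 0, 0, 0, 0, 2.4], [0.3, 0, 0, 0, 0, 0, 2.4], [0.3, 0, 0, 0, 0, 0, 2.4]]

```text
t: 9.53
ee_pos: [466.8, 167.5, 159.2]
orientation: [0.864, 1.393, -0.864]
ft_force: [0.5, 0.8, -0.3]
width: 24.1
```

Request:
servo_tool:
  plan:
    - [[0, 0, 0, 0, 0, 0, 2.0], [0, 0, 0, 0, 0, 0, 1.7], [0, 0, 0, 0, 0, 0, 1.4], [0, 0, 0, 0, 0, 0, 1.4]]

```text
t: 9.87
ee_pos: [466.8, 167.8, 159.6]
orientation: [0.865, 1.393, -0.864]
ft_force: [-0.7, 2.6, 1.7]
width: 14.1
```

```bash
python3 - <<'E'
from h import *
go([466,167.5,173],down(np.radians(-63.4)))
snap("scene","s16",(245,100,315,170),8.5)
E
```

```text
t 9.87 at [466.8 167.8 159.6] cm [-1.34 -0.09 -0.01] rv [-0.005 -0.001 -0.   ] w 14.1 F [-0.7  2.6  1.7] q [0.32 0.31 1.95 0.   0.88 1.43]
```

View pics/s16.png

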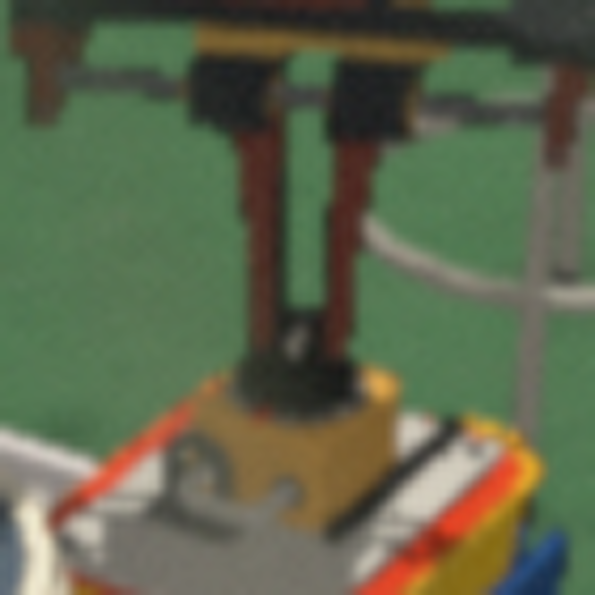

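Request:
servo_tool:
  plan:
    - [[0, 0, 0, 0, 0, 0, 1.2], [0, 0, 0, 0, 0, 0, 1.0], [0, 0, 0, 0, 0, 0, 0.8], [0, 0, 0, 0, 0, 0, 0.8]]

```text
t: 10.25
ee_pos: [466.9, 167.7, 159.6]
orientation: [0.864, 1.392, -0.864]
ft_force: [-1.6, 2.6, 4.1]
width: 10.9
```

```bash
python3 - <<'E'
from h import *
o=ctrl.get_obs();print(o['moment'])
go([466,167.5,173],down(np.radians(-87.4)))
E
```

```text
[0.50905313 0.63529423 0.01017713]
t 10.25 at [466.9 167.7 159.6] cm [-1.34 -0.09 -0.02] rv [ 0.414 -0.    -0.   ] w 10.9 F [-1.6  2.6  4.1] q [0.32 0.31 1.95 0.   0.88 1.43]
```

Request:
servo_tool:
  plan:
    - [[0, 0, 0, 0.08, 0, 0, 0.8], [0, 0, 0, 0.16, 0, 0, 0.8], [0, 0, 0, 0.24, 0, 0, 0.8], [0, 0, 0, 0.32, 0, 0, 0.8], [0, 0, 0, 0.39, 0, 0, 0.8], [0, 0, 0, 0.42, 0, 0, 0.8], [0, 0, 0, 0.42, 0, 0, 0.8]]

```text
t: 10.83
ee_pos: [467.2, 167.7, 159.7]
orientation: [1.181, 1.227, -1.18]
ft_force: [-1.2, 3.8, 3.6]
width: 10.5
```

```bash
python3 - <<'E'
from h import *
o=ctrl.get_obs();print(o['moment'])
go([466,167.5,173],down(np.radians(-87.4)))
snap("scene","s17",(245,100,315,170),8.5)
E
```

```text
[ 0.65278759  0.45023062 -0.04916065]
t 10.83 at [467.2 167.7 159.7] cm [-1.33 -0.12  0.02] rv [-0.007 -0.    -0.001] w 10.5 F [-1.2  3.8  3.6] q [0.32 0.31 1.95 0.   0.88 1.85]
```

View pics/s17.png

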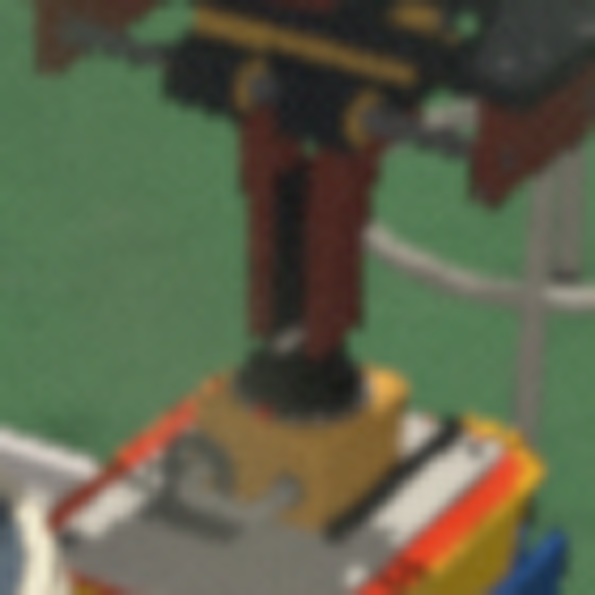

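Request:
servo_tool:
  plan:
    - [[0, 0, 0, 0, 0, 0, 2.0], [0, 0, 0, 0, 0, 0, 3.0], [-0.3, 0, 0, 0, 0, 0, 4.0], [-2, 0, 0, 0, 0, 0, 6], [-4, 0, 0, 0, 0, 0, 8.7], [-6, 0, 0, 0, 0, 0, 8.7], [-6, 0, 0, 0, 0, 0, 8.7]]

```text
t: 11.47
ee_pos: [469.1, 167.9, 222.9]
orientation: [1.183, 1.225, -1.175]
ft_force: [0.8, 0.2, -0.8]
width: 53.8
```

```bash
python3 - <<'E'
from h import *
go([466,340,220],None)
snap("scene","s18",(245,100,315,170),8.5)
E
```

```text
t 11.47 at [469.1 167.9 222.9] cm [  0.31   0.39 -17.21] rv [0. 0. 0.] w 53.8 F [ 0.8  0.2 -0.8] q [ 0.32  0.22  1.9  -0.    1.02  1.85]
```

View pics/s18.png

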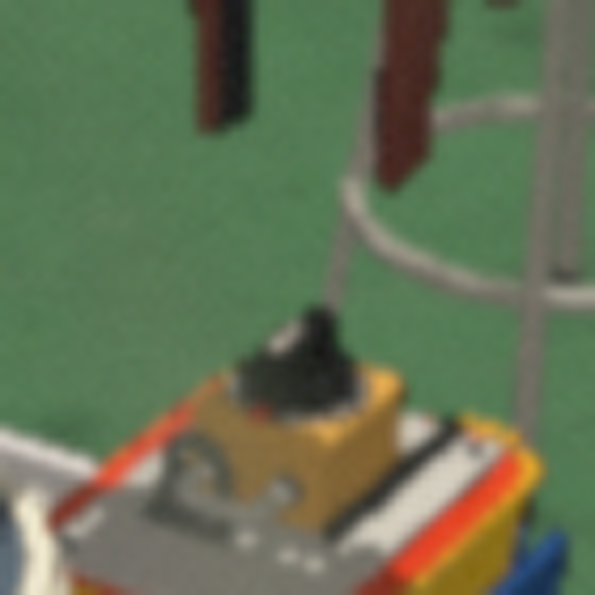

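```bash
python3 - <<'E'
from h import *
for d in (-24,0,24):
    a=np.pi+0.045+np.radians(d); P=[[466+r*np.cos(a),168+r*np.sin(a),171] for r in (2,17)]
    print(d,((proj("scene",P)-[245,100]+.5)*8.5).round(0).tolist())
im=cv2.imread("pics/s18_raw.png"); crop(im,"s18b",(268,130,296,154),20)
E
```

```text
-24 [[296.0, 324.0], [256.0, 336.0]]
0 [[298.0, 325.0], [273.0, 344.0]]
24 [[300.0, 325.0], [294.0, 349.0]]
```

View pics/s18b.png

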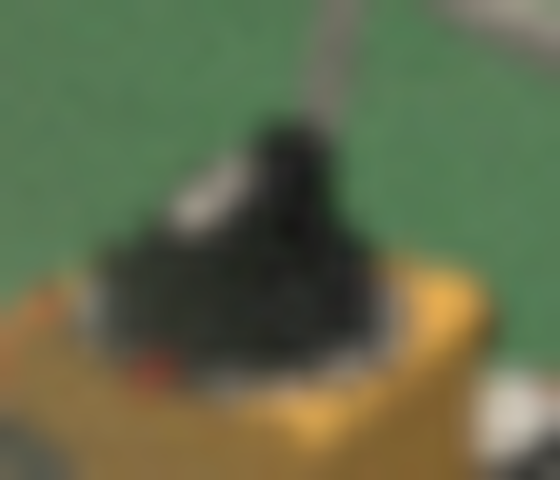

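Request:
servo_tool:
  plan:
    - [[2.5, 0, 0, 0, 0, 0, 8.6], [4.5, 0.1, 0, 0, 0, 0, 8.6], [6.0, 0.1, 0, 0, 0, 0, 8.6], [7.0, 0.2, 0, 0, 0, 0, 8.6], [7.8, 0.2, 0, 0, 0, 0, 8.6], [8.2, 0.2, 0, 0, 0, 0, 8.6], [8.2, 0.2, 0, 0, 0, 0, 8.6]]

```text
t: 12.1
ee_pos: [468.5, 167.4, 136.6]
orientation: [1.179, 1.228, -1.181]
ft_force: [-0.2, 0.0, 0.5]
width: 85.8
```

```bash
python3 - <<'E'
from h import *
go([467,168,130],down(np.radians(-87.4)))
snap("scene","s19",(235,90,325,190),6)
E
```

```text
t 12.10 at [468.5 167.4 136.6] cm [ 0.66 -0.14 -0.07] rv [-0.005  0.001  0.002] w 85.8 F [-0.2  0.   0.5] q [ 0.32  0.35  1.96 -0.    0.83  1.85]
```

View pics/s19.png

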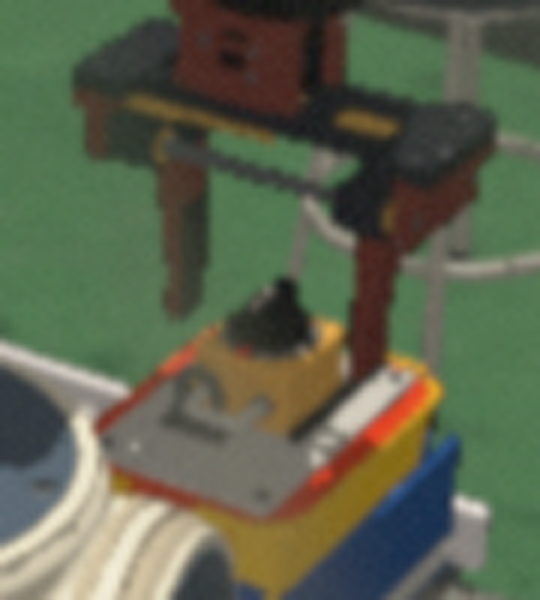

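Request:
servo_tool:
  plan:
    - [[0.3, -0.1, 0, 0, 0, 0, 8.6], [0.6, -0.1, 0, 0, 0, 0, 8], [0.8, -0.1, 0, 0, 0, 0, 7], [0.8, -0.1, 0, 0, 0, 0, 6.4], [0.8, -0.1, 0, 0, 0, 0, 6.0], [0.8, -0.1, 0, 0, 0, 0, 6.0]]

```text
t: 12.65
ee_pos: [468.0, 167.6, 129.6]
orientation: [1.18, 1.228, -1.18]
ft_force: [0.4, 0.1, 0.2]
width: 60.9
```

```bash
python3 - <<'E'
from h import *
go([467,168,130],down(np.radians(-87.4)))
snap("scene","s20",(235,90,325,190),6)
E
```

```text
t 12.65 at [468.  167.6 129.6] cm [-0.04 -0.1  -0.04] rv [-0.006 -0.    -0.   ] w 60.9 F [0.4 0.1 0.2] q [0.32 0.36 1.97 0.   0.81 1.85]
```

View pics/s20.png

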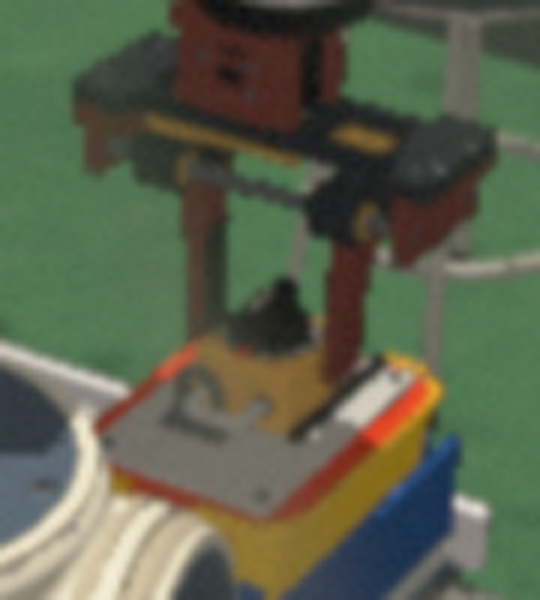

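Request:
servo_tool:
  plan:
    - [[0, 0, 0, 0, 0, 0, 5.4], [0, 0, 0, 0, 0, 0, 5.0], [0, 0, 0, 0, 0, 0, 4.6], [0, 0, 0, 0, 0, 0, 4.4], [0, 0, 0, 0, 0, 0, 4.4]]

```text
t: 13.12
ee_pos: [467.9, 168.7, 129.8]
orientation: [1.182, 1.229, -1.179]
ft_force: [-2.0, 6.7, 1.8]
width: 49.6
```

```bash
python3 - <<'E'
from h import *
go([467+35,168+2,130],down(np.radians(-87.4)))
snap("scene","s21",(235,90,325,190),6)
E
```

```text
t 13.12 at [467.9 168.7 129.8] cm [-0.02  3.41  0.01] rv [-0.006 -0.002 -0.   ] w 49.6 F [-2.   6.7  1.8] q [0.32 0.36 1.97 0.   0.81 1.85]
```

View pics/s21.png

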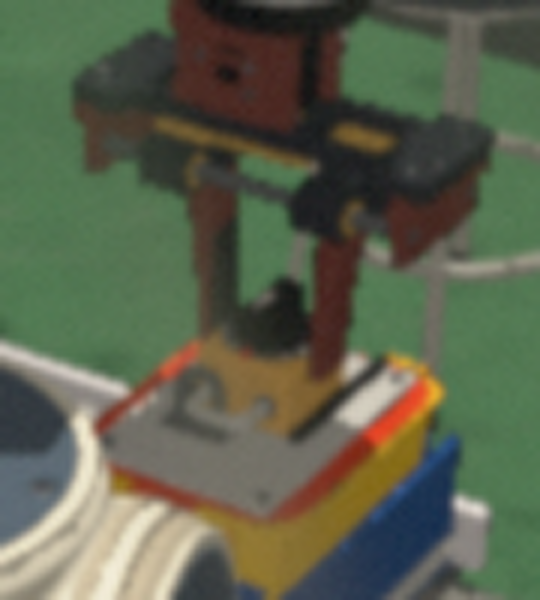

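Request:
servo_tool:
  plan:
    - [[0, 0.2, 0, 0, 0, 0, 4.4], [0, 0.4, 0, 0, 0, 0, 4.4], [0, 0.6, 0, 0, 0, 0, 4.4], [0, 0.8, 0, 0, 0, 0, 4.4], [0, 1.0, 0, 0, 0, 0, 4.4], [0, 1.2, 0, 0, 0, 0, 4.4]]

```text
t: 13.67
ee_pos: [476.2, 169.1, 131.0]
orientation: [1.178, 1.234, -1.186]
ft_force: [-20.9, 6.5, 33.9]
width: 49.6
```

Request:
servo_tool:
  plan:
    - [[0, 0.2, 0, 0, 0, 0, 4.4], [0, 0.4, 0, 0, 0, 0, 4.4], [0, 0.6, 0, 0, 0, 0, 4.4], [0, 0.8, 0, 0, 0, 0, 4.4]]

```text
t: 14.0
ee_pos: [483.0, 169.0, 131.4]
orientation: [1.177, 1.235, -1.188]
ft_force: [-27.6, 4.4, 41.7]
width: 49.6
```

```bash
python3 - <<'E'
from h import *
go([467+35,168+2,130],down(np.radians(-87.4)))
snap("scene","s22",(235,90,325,190),6)
E
```

```text
t 14.00 at [483.  169.  131.4] cm [ 0.13  1.91 -0.03] rv [-0.007 -0.001  0.01 ] w 49.6 F [-27.6   4.4  41.7] q [0.31 0.38 1.93 0.   0.84 1.84]
```

View pics/s22.png

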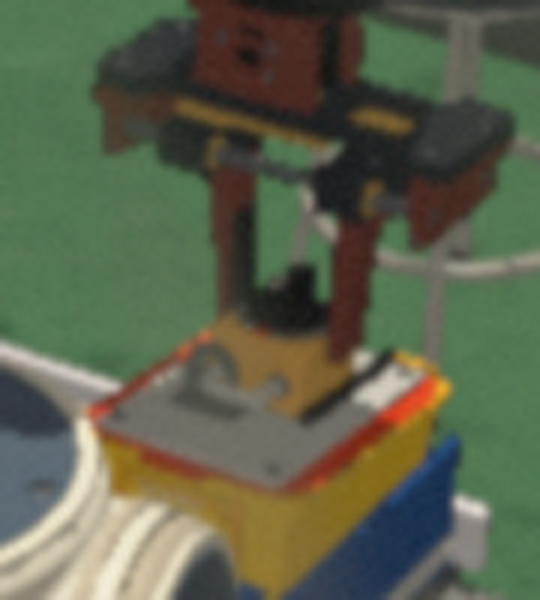

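Request:
servo_tool:
  plan:
    - [[0, -0.3, 0, 0, 0, 0, 4.4], [0, -0.6, 0, 0, 0, 0, 4.4], [0, -0.9, 0, 0, 0, 0, 4.4], [0, -1.2, 0, 0, 0, 0, 4.4], [0, -1.5, 0, 0, 0, 0, 4.4], [0, -1.7, 0, 0, 0, 0, 4.4], [0, -1.7, 0, 0, 0, 0, 4.4]]

```text
t: 14.63
ee_pos: [472.5, 168.9, 130.2]
orientation: [1.183, 1.226, -1.176]
ft_force: [2.4, 5.0, -0.1]
width: 49.4
```

```bash
python3 - <<'E'
from h import *
go([467+35,168+2,130],down(np.radians(-87.4)))
snap("scene","s23",(235,90,325,190),6)
im=cv2.imread("pics/s23_raw.png"); crop(im,"s23b",(262,130,300,165),15)
E
```

```text
t 14.63 at [472.5 168.9 130.2] cm [0.04 2.95 0.  ] rv [-0.005 -0.002 -0.004] w 49.4 F [ 2.4  5.  -0.1] q [0.32 0.36 1.96 0.   0.81 1.85]
```

View pics/s23.png

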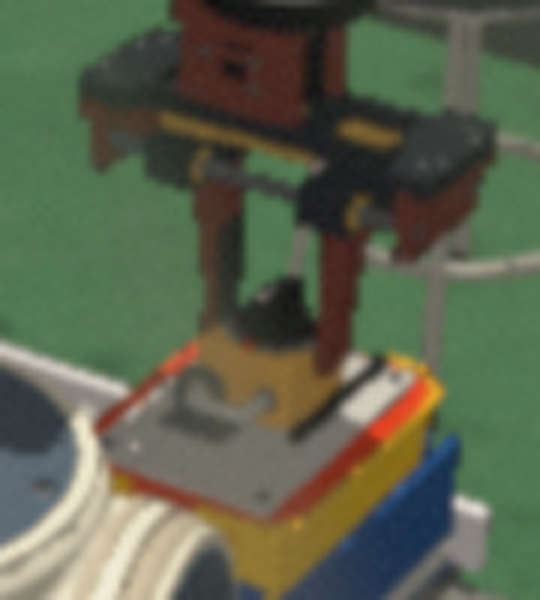

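View pics/s23b.png

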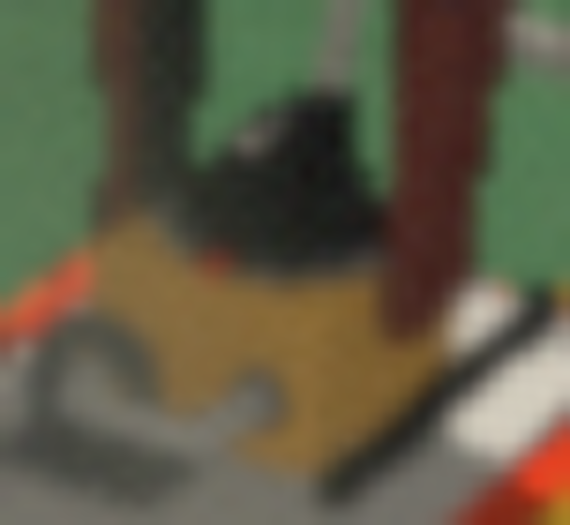

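Request:
servo_tool:
  plan:
    - [[0, -0.4, 0, 0, 0, 0, 4.4], [0, -0.4, 0, 0, 0, 0, 5.5], [0, -0.4, 0, 0, 0, 0, 7], [-1.5, -0.4, 0, 0, 0, 0, 8.6], [-4, -0.4, 0, 0, 0, 0, 8.6], [-7, -0.4, -2, 0, 0, 0, 8.6], [-10, -0.4, -5, 0, 0, 0, 8.6], [-10, -0.4, -8.5, 0, 0, 0, 8.6]]

```text
t: 15.35
ee_pos: [466.3, 253.5, 235.1]
orientation: [1.188, 1.223, -1.175]
ft_force: [1.6, 0.9, 1.6]
width: 85.6
```

Request:
servo_tool:
  plan:
    - [[0, 0, -4, 0, 0, 0, 8.6], [0, 0, -8, 0, 0, 0, 8.6], [0, 0, -12, 0, 0, 0, 8.6], [0, 0, -13, 0, 0, 0, 8.6]]

```text
t: 15.68
ee_pos: [458.1, 387.0, 229.6]
orientation: [1.18, 1.23, -1.176]
ft_force: [-0.6, -1.5, 0.5]
width: 85.8
```

```bash
python3 - <<'E'
from h import *
go([467,168,230],down(np.radians(-87.4)))
snap("top","t24",(220,125,265,175),12)
snap("scene","s24",(262,130,300,165),15)
im=cv2.imread("pics/t24_raw.png"); crop(im,"t24b",(205,115,285,205),6.5)
E
```

```text
t 15.68 at [458.1 387.  229.6] cm [-0.08 -0.04 21.92] rv [-0.003 -0.002 -0.001] w 85.8 F [-0.6 -1.5  0.5] q [0.68 0.37 1.67 0.   1.1  2.21]
```

View pics/t24.png

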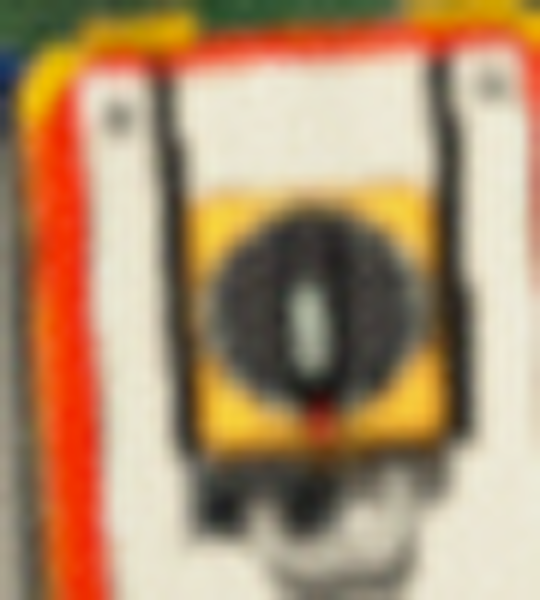

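View pics/t24b.png

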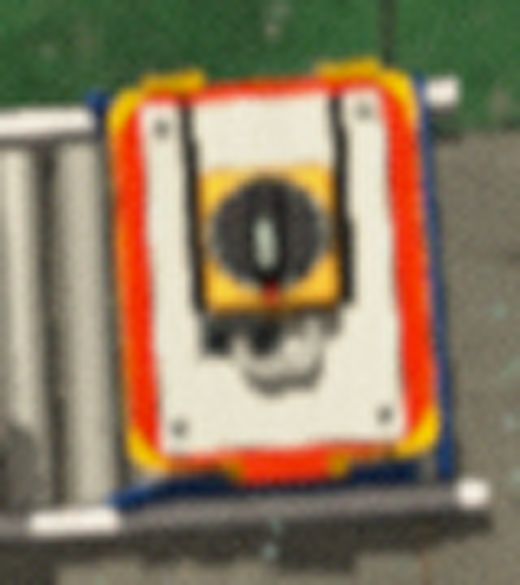

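View pics/s24.png

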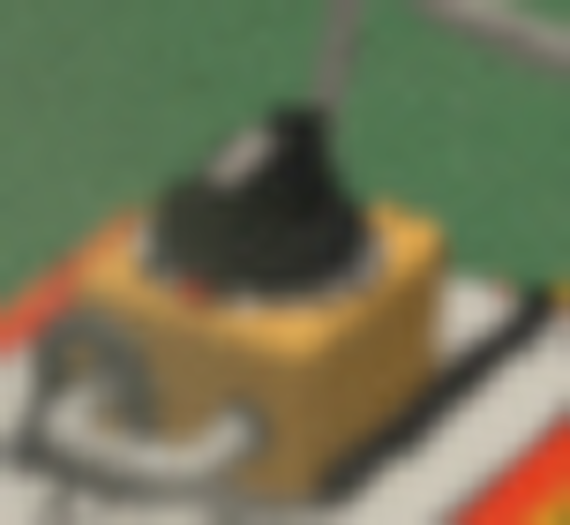

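```bash
python3 - <<'E'
from h import *
def pca(im,box,name,z):
    x0,y0,x1,y1=box; a=im[y0:y1,x0:x1].astype(float); v=a.min(2); 
    w=np.clip(v-v.max()*0.5,0,None); ys,xs=np.mgrid[y0:y1,x0:x1]; 
    c=np.array([(w*xs).sum(),(w*ys).sum()])/w.sum(); d=np.c_[(xs-c[0]).ravel(),(ys-c[1]).ravel()]
    C=(d*w.ravel()[:,None]).T@d/w.sum(); e,V=np.linalg.eigh(C); u=V[:,1]*(1 if V[1,1]>0 else -1)
    A=back(name,c-3*u,z);B=back(name,c+3*u,z); h=np.degrees(np.arctan2(*(B-A)[[1,0]]))
    print(name,c.round(2),u.round(2),e.round(2),"heading-180:",round((h%360)-180,1), back(name,c,z).round(1))
for f,b in (("top0",(189,151,196,160)),("t9_raw",(243,145,251,155)),("t24_raw",(243,148,249,157))):
    pca(cv2.imread(f"pics/{f}.png"),b,"top",171)
for f,b in (("s9_raw",(275,135,284,146)),("s18_raw",(274,136,283,144)),("s24_raw",(274,137,282,144))):
    im=cv2.imread(f"pics/{f}.png");crop(im,"c_"+f,b,40); pca(im,b,"scene",171)
# lock body edges (yellow mask) orientation, top
for f in ("top0","t9_raw","t24_raw"):
    im=cv2.imread(f"pics/{f}.png"); h=cv2.cvtColor(im,cv2.COLOR_BGR2HSV)
    b=(180,138,208,170) if f=="top0" else (228,134,262,168)
    m=cv2.inRange(h[b[1]:b[3],b[0]:b[2]],(15,110,120),(28,255,255)); m=cv2.resize(m,None,fx=8,fy=8,interpolation=cv2.INTER_CUBIC)
    n,l,st,_=cv2.connectedComponentsWithStats((m>127).astype(np.uint8)); 
    pts=np.argwhere(m>127)[:,::-1].astype(np.float32); hull=cv2.convexHull(pts); r=cv2.minAreaRect(hull); bx=cv2.boxPoints(r)/8-0.5+[b[0],b[1]]
    W_=np.array([back("top",q,149) for q in bx]); print(f,r[1],r[2],W_.mean(0).round(1)); e=W_[1]-W_[0]; print(np.degrees(np.arctan2(e[1],e[0])).round(1),[round(float(np.linalg.norm(W_[i]-W_[i-1])),1) for i in range(2)])
E
```

```text
top [191.41 154.18] [0.42 0.91] [0.44 2.7 ] heading-180: 24.9 [451.8 296.4 171. ]
top [246.21 149.8 ] [0.45 0.89] [0.48 3.57] heading-180: 26.0 [459.7 165.1 171. ]
top [245.24 151.73] [0.07 1.  ] [0.49 2.87] heading-180: 3.4 [455.1 167.5 171. ]
scene [278.96 138.63] [-1.    0.03] [3.34 5.06] heading-180: -49.8 [458.9 166.3 171. ]
scene [277.  138.4] [1.   0.04] [2.13 2.94] heading-180: 121.7 [456.8 171.1 171. ]
scene [276.67 139.16] [1.   0.06] [1.88 2.46] heading-180: 119.3 [452.9 169.6 171. ]
top0 (174.99996948242188, 183.99996948242188) 0.0 [457.3 298.8 149. ]
0.6 [53.9, 57.5]
t9_raw (177.16893005371094, 175.86509704589844) 85.60128784179688 [464.8 168.9 149. ]
-86.7 [55.2, 54.0]
t24_raw (179.1863250732422, 170.06671142578125) 85.91438293457031 [461.6 168.3 149. ]
-87.1 [55.8, 52.2]
```

Request:
servo_tool:
  plan:
    - [[0, 0, 4, 0, 0, 0, 8.6], [0, 0, 8, 0, 0, 0, 8.6], [0, 0, 12, 0, 0, 0, 8.6], [0, 0, 16, 0, 0, 0, 8.6], [0, 0, 19, 0, 0, 0, 8.6], [0, -0.2, 21, 0, 0, 0, 8.6], [0, -0.3, 22, 0, 0, 0, 8.6], [0, -0.3, 22, 0, 0, 0, 8.6]]

```text
t: 16.45
ee_pos: [463.4, 159.5, 229.4]
orientation: [1.182, 1.226, -1.184]
ft_force: [0.0, -0.5, -0.2]
width: 85.9
```

Request:
servo_tool:
  plan:
    - [[0, 0, 0, 0, 0, 0, 8.6], [0, 0, 0, 0, 0, 0, 8.6]]

```text
t: 16.62
ee_pos: [464.2, 162.8, 229.5]
orientation: [1.18, 1.228, -1.18]
ft_force: [-0.1, 1.4, -0.3]
width: 86.0
```

```bash
python3 - <<'E'
from h import *
go([464,168.5,131],down(np.radians(-87)))
E
```

```text
t 16.62 at [464.2 162.8 229.5] cm [ 9.85 -0.   -0.57] rv [-0.013 -0.    -0.   ] w 86.0 F [-0.1  1.4 -0.3] q [0.31 0.2  1.9  0.   1.03 1.84]
```

Request:
servo_tool:
  plan:
    - [[2.5, 0, -0.3, -0.01, 0, 0, 8.6], [5, 0, -0.6, -0.01, 0, 0, 8.6], [7, 0, -0.6, -0.01, 0, 0, 8.6], [8.5, 0, -0.6, -0.01, 0, 0, 8], [9.5, 0, -0.6, -0.01, 0, 0, 7], [9.8, 0, -0.6, -0.01, 0, 0, 6], [9.8, 0, -0.6, -0.01, 0, 0, 6], [9.8, 0, -0.6, -0.01, 0, 0, 5.6]]

```text
t: 17.28
ee_pos: [464.4, 169.0, 131.9]
orientation: [1.173, 1.232, -1.171]
ft_force: [-0.4, 0.2, -0.1]
width: 57.7
```

```bash
python3 - <<'E'
from h import *
go([464,168.5,131],down(np.radians(-87)))
E
```

```text
t 17.28 at [464.4 169.  131.9] cm [ 0.09 -0.04  0.05] rv [-0.002 -0.    -0.001] w 57.7 F [-0.4  0.2 -0.1] q [0.32 0.35 1.97 0.   0.81 1.85]
```

Request:
servo_tool:
  plan:
    - [[0.1, 0, 0.04, 0, 0, 0, 5.3], [0.1, 0, 0.04, 0, 0, 0, 5.0], [0.1, 0, 0.04, 0, 0, 0, 4.6], [0.1, 0, 0.04, 0, 0, 0, 4.4], [0.1, 0, 0.04, 0, 0, 0, 4.4]]

```text
t: 17.7
ee_pos: [464.6, 168.5, 131.3]
orientation: [1.174, 1.232, -1.171]
ft_force: [-1.0, 3.5, 5.3]
width: 50.1
```

Request:
servo_tool:
  plan:
    - [[-0.1, 0, -0.05, 0, 0, 0, 4.4], [-0.2, 0, -0.05, 0, 0, 0, 4.4], [-0.25, 0, -0.05, 0, 0, 0, 4.4], [-0.25, 0, -0.05, 0, 0, 0, 4.4]]

```text
t: 18.03
ee_pos: [463.5, 168.4, 132.6]
orientation: [1.172, 1.233, -1.173]
ft_force: [-0.6, 4.0, -4.5]
width: 49.7
```

```bash
python3 - <<'E'
from h import *
print(ctrl.get_obs()['moment'])
go([464,168.5,131],down(np.radians(-87)))
E
```

```text
[0.70789554 0.07762754 0.08974095]
t 18.03 at [463.5 168.4 132.6] cm [ 0.16  0.05 -0.  ] rv [-0.003  0.     0.001] w 49.7 F [-0.6  4.  -4.5] q [0.32 0.35 1.98 0.   0.82 1.85]
```

Request:
servo_tool:
  plan:
    - [[-0.05, 0, -0.05, 0, 0, 0, 4.4], [-0.05, 0, -0.1, 0, 0, 0, 4.4], [-0.05, 0, -0.1, 0, 0, 0, 4.4]]

```text
t: 18.28
ee_pos: [463.5, 169.1, 133.3]
orientation: [1.171, 1.232, -1.173]
ft_force: [0.0, -0.3, -3.8]
width: 49.5
```

Side force is now gone and the lock hangs just off the plate; I pull slowly.

Request:
servo_tool:
  plan:
    - [[0, 0.2, 0, 0, 0, 0, 4.4], [0, 0.4, 0, 0, 0, 0, 4.4], [0, 0.6, 0, 0, 0, 0, 4.4], [0, 0.8, 0, 0, 0, 0, 4.4]]

```text
t: 18.62
ee_pos: [472.1, 169.8, 133.5]
orientation: [1.172, 1.232, -1.173]
ft_force: [0.0, -0.3, -3.5]
width: 49.3
```

Request:
servo_tool:
  plan:
    - [[0, 0.2, 0, 0, 0, 0, 4.4], [0, 0.4, 0, 0, 0, 0, 4.4], [0, 0.4, 0, 0, 0, 0, 4.4]]

```text
t: 18.87
ee_pos: [475.7, 170.0, 133.3]
orientation: [1.172, 1.233, -1.173]
ft_force: [-1.7, -0.5, -3.5]
width: 49.8
```

Request:
servo_tool:
  plan:
    - [[0, 0.2, 0, 0, 0, 0, 4.4], [0, 0.4, 0, 0, 0, 0, 4.4], [0, 0.4, 0, 0, 0, 0, 4.4]]

```text
t: 19.12
ee_pos: [479.9, 170.3, 133.4]
orientation: [1.172, 1.232, -1.173]
ft_force: [-1.8, -0.6, -3.8]
width: 49.6
```

Request:
servo_tool:
  plan:
    - [[0, 0.2, 0, 0, 0, 0, 4.4], [0, 0.4, 0, 0, 0, 0, 4.4], [0, 0.4, 0, 0, 0, 0, 4.4]]

```text
t: 19.37
ee_pos: [484.2, 170.5, 133.5]
orientation: [1.173, 1.232, -1.172]
ft_force: [-0.7, 0.2, -3.0]
width: 49.6
```

```bash
python3 - <<'E'
from h import *
go([464,168.5,131],down(np.radians(-87)))
snap("scene","s30",(235,90,325,190),6)
im=cv2.imread("pics/s30_raw.png"); crop(im,"s30b",(255,130,305,170),13)
E
```

```text
t 19.37 at [484.2 170.5 133.5] cm [ 0.25 -2.03  0.1 ] rv [-0.003  0.    -0.   ] w 49.6 F [-0.7  0.2 -3. ] q [ 0.32  0.37  1.93 -0.    0.83  1.84]
```

View pics/s30.png

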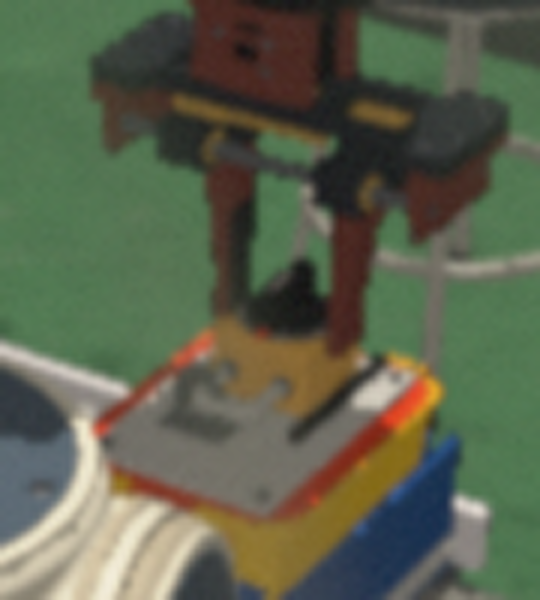

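View pics/s30b.png

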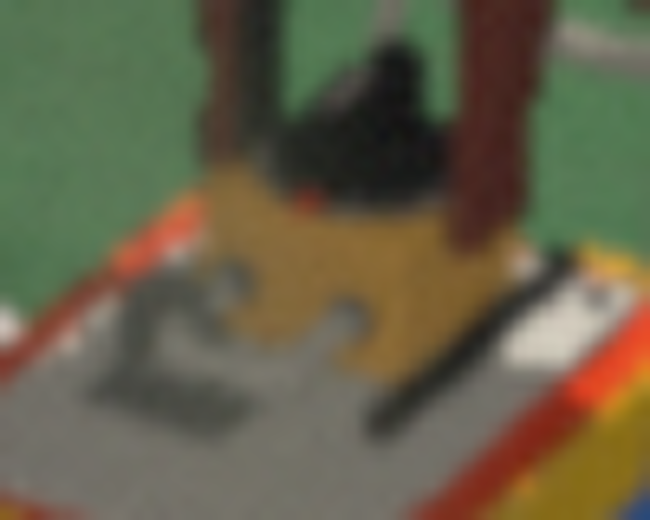

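Request:
servo_tool:
  plan:
    - [[0, 0.2, 0, 0, 0, 0, 4.4], [0, 0.4, 0, 0, 0, 0, 4.4], [0, 0.6, 0, 0, 0, 0, 4.4], [0, 0.8, 0, 0, 0, 0, 4.4]]

```text
t: 19.75
ee_pos: [492.0, 170.9, 133.5]
orientation: [1.172, 1.232, -1.173]
ft_force: [-1.6, 0.3, -3.3]
width: 49.6
```

Request:
servo_tool:
  plan:
    - [[0, 0.15, 0, 0, 0, 0, 4.4], [0, 0.3, 0, 0, 0, 0, 4.4], [0, 0.3, 0, 0, 0, 0, 4.4]]

```text
t: 20.0
ee_pos: [495.2, 171.1, 133.5]
orientation: [1.173, 1.232, -1.172]
ft_force: [-2.2, -0.9, -4.6]
width: 49.9
```

Request:
servo_tool:
  plan:
    - [[0, 0.1, 0, 0, 0, 0, 4.4], [0, 0.2, 0, 0, 0, 0, 4.4], [0, 0.2, 0, 0, 0, 0, 4.4]]

```text
t: 20.25
ee_pos: [496.9, 171.2, 133.5]
orientation: [1.173, 1.232, -1.172]
ft_force: [-0.9, -0.2, -4.0]
width: 49.4
```

Request:
servo_tool:
  plan:
    - [[0, 0.1, 0, 0, 0, 0, 4.4], [0, 0.2, 0, 0, 0, 0, 4.4]]

```text
t: 20.42
ee_pos: [498.7, 171.2, 133.4]
orientation: [1.172, 1.232, -1.173]
ft_force: [-1.5, -0.3, -4.8]
width: 49.5
```

Request:
servo_tool:
  plan:
    - [[0, 0.1, 0, 0, 0, 0, 4.4], [0, 0.2, 0, 0, 0, 0, 4.4]]

```text
t: 20.58
ee_pos: [500.1, 171.2, 133.3]
orientation: [1.172, 1.233, -1.174]
ft_force: [-4.6, -0.5, -3.0]
width: 50.0
```

```bash
python3 - <<'E'
from h import *
go([464,168.5,131],down(np.radians(-87)))
snap("scene","s31",(235,90,325,190),6)
im=cv2.imread("pics/s31_raw.png"); crop(im,"s31b",(255,130,305,170),13)
E
```

```text
t 20.58 at [500.1 171.2 133.3] cm [ 0.23 -3.62  0.09] rv [-0.003  0.     0.002] w 50.0 F [-4.6 -0.5 -3. ] q [0.31 0.4  1.9  0.   0.85 1.83]
```

View pics/s31b.png

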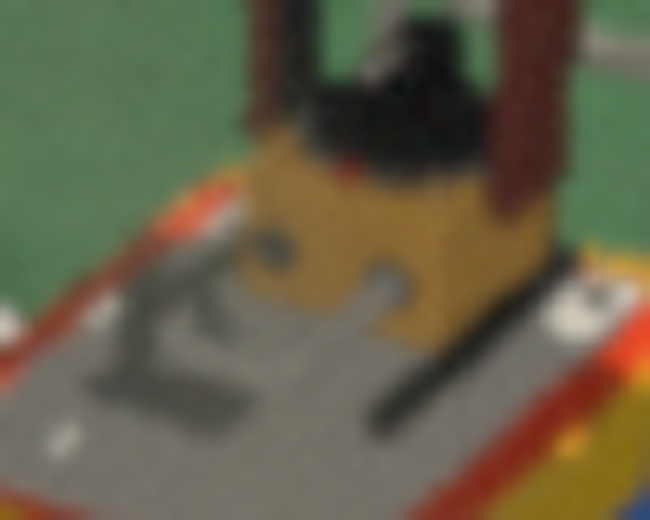

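Request:
servo_tool:
  plan:
    - [[0, 0.1, 0, 0, 0, 0, 4.4], [0, 0.1, 0, 0, 0, 0, 4.4]]

```text
t: 20.8
ee_pos: [501.0, 171.3, 133.3]
orientation: [1.171, 1.233, -1.174]
ft_force: [-6.1, -0.8, -1.3]
width: 49.4
```

Request:
servo_tool:
  plan:
    - [[0, 0.1, 0, 0, 0, 0, 4.4], [0, 0.1, 0, 0, 0, 0, 4.4]]

```text
t: 20.97
ee_pos: [501.8, 171.3, 133.3]
orientation: [1.171, 1.234, -1.174]
ft_force: [-7.0, 0.3, -1.3]
width: 49.7
```

Request:
servo_tool:
  plan:
    - [[0, -0.4, 0, 0, 0, 0, 4.4], [0, -0.9, 0, 0, 0, 0, 4.4], [0, -1.4, 0, 0, 0, 0, 4.4], [0, -1.9, 0, 0, 0, 0, 4.4], [0, -2.4, 0, 0, 0, 0, 4.4], [0, -2.9, 0, 0, 0, 0, 4.4], [0, -3.2, 0, 0, 0, 0, 4.4], [0, -3.2, 0, 0, 0, 0, 4.4]]

```text
t: 21.63
ee_pos: [470.1, 169.8, 133.5]
orientation: [1.172, 1.233, -1.173]
ft_force: [-0.1, 0.2, -3.9]
width: 49.6
```

```bash
python3 - <<'E'
from h import *
go([470,169.5,133],down(np.radians(-87)))
snap("scene","s32",(235,90,325,190),6)
im=cv2.imread("pics/s32_raw.png"); crop(im,"s32b",(255,130,305,170),13)
E
```

```text
t 21.63 at [470.1 169.8 133.5] cm [ 0.05 -0.01  0.03] rv [-0.002  0.     0.   ] w 49.6 F [-0.1  0.2 -3.9] q [ 0.32  0.36  1.96 -0.    0.82  1.84]
```

View pics/s32b.png

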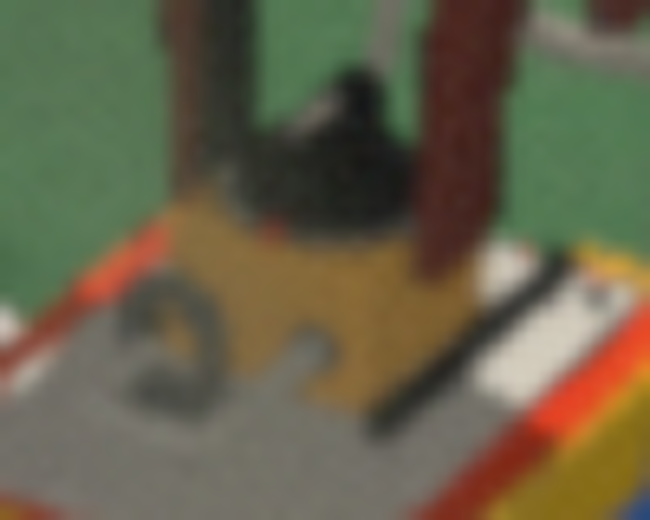

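View pics/s32.png

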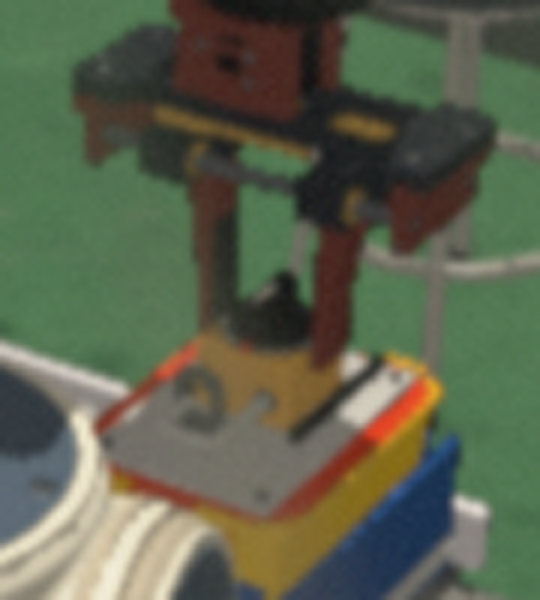

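Request:
servo_tool:
  plan:
    - [[-0.3, 0, 0, 0, 0, 0, 4.4], [-0.6, 0, 0, 0, 0, 0, 4.4], [-0.9, 0, 0, 0, 0, 0, 4.4], [-1.2, 0, 0, 0, 0, 0, 4.4]]

```text
t: 22.02
ee_pos: [471.2, 169.9, 145.9]
orientation: [1.173, 1.232, -1.172]
ft_force: [-0.3, -0.6, -3.7]
width: 50.0
```

Request:
servo_tool:
  plan:
    - [[-0.4, 0, 0, 0, 0, 0, 4.4], [-0.8, 0, 0, 0, 0, 0, 4.4], [-1.2, 0, 0, 0, 0, 0, 4.4], [-1.6, 0, 0, 0, 0, 0, 4.4]]

```text
t: 22.35
ee_pos: [470.8, 169.9, 162.0]
orientation: [1.172, 1.232, -1.172]
ft_force: [-0.7, 0.3, -4.4]
width: 49.5
```

```bash
python3 - <<'E'
from h import *
go([470,169.5,133],down(np.radians(-87)))
snap("scene","s33",(235,80,325,180),6)
E
```

```text
t 22.35 at [470.8 169.9 162. ] cm [ 2.9  -0.09  0.03] rv [-0.003  0.    -0.   ] w 49.5 F [-0.7  0.3 -4.4] q [ 0.32  0.31  1.94 -0.    0.89  1.84]
```

View pics/s33.png

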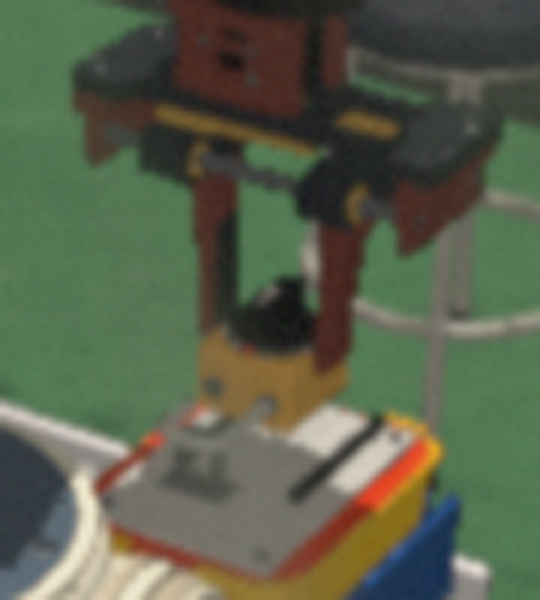

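Lock clear of the staple, free leg end visible, weight 4 N. Lifting on up.

Request:
servo_tool:
  plan:
    - [[-2, 0, 0, 0, 0, 0, 4.4], [-4, 0, 0, 0, 0, 0, 4.4], [-6, 0, 0, 0, 0, 0, 4.4], [-8, 0, 0, 0, 0, 0, 4.4], [-9.5, 0, 0, 0, 0, 0, 4.4], [-11, 0, 0, 0, 0, 0, 4.4], [-12, 0, 0, 0, 0, 0, 4.4], [-12, 0, 0, 0, 0, 0, 4.4]]

```text
t: 23.07
ee_pos: [471.9, 170.2, 283.6]
orientation: [1.175, 1.23, -1.169]
ft_force: [-0.1, 0.0, -4.0]
width: 49.6
```

Request:
servo_tool:
  plan:
    - [[0, 0, 0, 0, 0, 0, 4.4], [0, 0, 0, 0, 0, 0, 4.4], [0, 0, 0, 0, 0, 0, 4.4]]

```text
t: 23.32
ee_pos: [470.1, 169.6, 280.3]
orientation: [1.171, 1.233, -1.174]
ft_force: [0.5, 0.7, -3.9]
width: 49.9
```

```bash
python3 - <<'E'
from h import *
go([470,169.5,133],down(np.radians(-87)))
snap("scene","s34",(225,50,335,210),3.7)
snap("top","t34",(125,90,355,270),3.4)
im=cv2.imread("pics/s34_raw.png"); crop(im,"s34b",(240,60,330,150),6.5)
E
```

```text
t 23.32 at [470.1 169.6 280.3] cm [14.73  0.02  0.  ] rv [-0.003  0.001  0.002] w 49.9 F [ 0.5  0.7 -3.9] q [ 0.32  0.16  1.83 -0.    1.15  1.84]
```

View pics/s34.png

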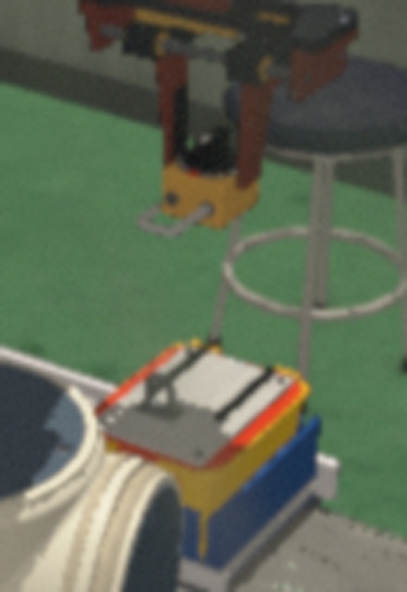

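View pics/s34b.png

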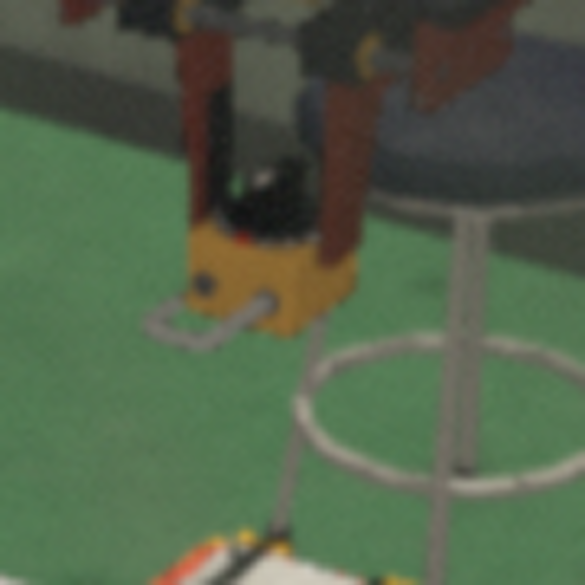

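View pics/t34.png

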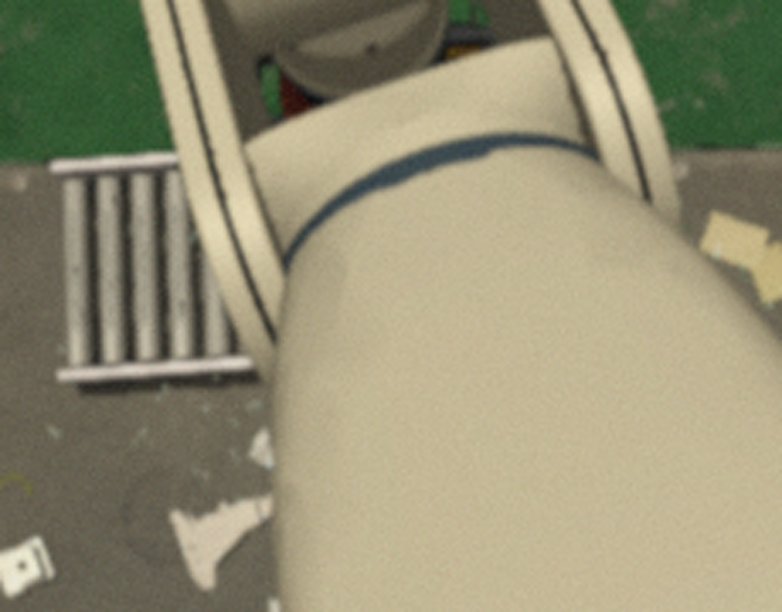

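```bash
python3 - <<'E'
import cv2,numpy as np
a=cv2.imread("pics/s9_raw.png");b=cv2.imread("pics/s34_raw.png")
def m(x0,y0,x1,y1):
    t=cv2.resize(a[y0:y1,x0:x1],None,fx=8,fy=8,interpolation=cv2.INTER_CUBIC); s=cv2.resize(b[y0-4:y1+4,x0-4:x1+4],None,fx=8,fy=8,interpolation=cv2.INTER_CUBIC)
    r=cv2.matchTemplate(s,t,cv2.TM_CCOEFF_NORMED); _,v,_,l=cv2.minMaxLoc(r); return np.array(l)/8-4,round(v,3)
print("lid right corner",m(294,146,312,166)); print("lid bottom corner",m(266,166,292,184)); print("bay",m(290,180,318,200))
E
```

```text
lid right corner (array([0., 0.]), 0.999)
lid bottom corner (array([ 0.875, -0.375]), 0.618)
bay (array([0., 0.]), 0.997)
```

```bash
python3 - <<'E'
from h import *
o=ctrl.get_obs(); print(o['t'],o['width'],o['ft_force'].round(1),o['ee_pos'].round(1))
print(ctrl.close_job())
E
```

```text
23.4167 49.91140374330861 [ 0.2 -0.3 -3.4] [470.3 169.7 280.5]
the job is handed in; nothing more can be done
None
```

I pushed the bin home, turned the dial one notch to the red mark, drew the shackle fully out, and took the lock off the staple. I handed in at 23.4 s with the lock held in the gripper.

**Last checks**
- **Lock:** the grip width was 49.9 mm and the force about 3.4 N, which is roughly the lock's weight. It was about 15 cm above where it lay, with the dial up and the shackle open in the scene image.
- **Bin:** its clearest lid corner matched the picture taken just after homing to sub-pixel. The other corner patch matched poorly (0.62), I think because the gripper's shadow fell on it. At homing, the push force rose to 22 N against the stop.
- **Caliper and block:** nothing I did came near them. I saw only part of the caliper at the end, and did not look specifically at the block.

**What failed or disagreed**
- **First pull:** it did not open the lock. Side load and pressure on the plate jammed it, the force reached about 28 N sideways and 42 N vertical, and the bin tipped slightly. I set everything back and confirmed the dial (about 0 ± 3°) and the bin in the top view. I then re-gripped with no side force and the lock lifted about 2 mm; that pull took only 2–3 N until the shackle was fully out.
- **40 N limit:** the 42 N vertical force went through the fingers and the lock. I took the limit to cover only the arm and the gripper's body.
- **Fingertips:** in both cameras they appeared 10–15 mm shorter than stated, so I set the grip heights by sight and contact.
- **Bin position:** the camera fit put the home position about 5 mm deeper than nominal, which I attribute to error in the track fit.

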